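# Pack a dome camera kit into its two foam trays

## Robot

A 6-joint arm with a two-finger parallel gripper is mounted at the origin on a cart in front of the work surface, level with it; the furniture and walls round the work are solid. World frame = base frame: x ahead of the robot, y to its left, z up, the work surface at z = 0. Lengths are in m, angles in rad, forces in N, time in s.
With the tool pointing down it reaches from about 0.35 to 0.775 m from the base axis. Payload 7.3 kg.
Tool frame: the origin (TCP) lies on the front face of the gripper's body, between the roots of the fingers; the fingertips stand tips_ahead ahead of it and the grasp point (between the pads) lies 47 mm ahead of it (tips_ahead is the distance from the TCP to the fingertips, in m); z points along the fingers, y is the direction in which the jaws open and shut (so a half turn about z gives the same grasp; the last joint's range is limited). The gripper opens to 92 mm and grips with 3 to 60 N. Pads are 19 mm wide; open, the fingers measure 130 mm over their backs; the gripper's body (75 mm by 190 mm) begins 47 mm behind the grasp point.
Start: joints at [1.017, 0.342, 1.524, -0, 1.275, -0.146], TCP at [0.208, 0.482, 0.292] pointing down, gripper open.
Joint ranges: [-2.53, 2.53], [-0.77, 2.02], [0.04, 2.7], [-1, 4.14], [0.28, 2.66], [-3.11, 3.11]. Speed limits (rad/s): [2.57, 2.57, 3.14, 3.14, 3.14, 3.14].

## Interface

Orientations are given as a rotation vector (axis times angle).
In Python, from rig import * gives the robot as it stands.
- The arm moves only by the tool apply_moves, never from a script. Its arguments are lists of equal length, an entry for each row: "slide": the shift along the tool's x, y, z in mm, a list of three; "rotation": the turn, a rotation vector about the tool's x, y, z in rad, a list of three; "claw": the finger opening in mm, from 0 to 91.8. A call has 1 to 8 rows; each row is the pose to reach, as a shift and turn from the pose commanded when the call began, along the tool's axes at that moment; what a row does not reach only later rows make up. A row lasts 1/8 s, in which the tool goes at most 62.5 mm and 10.7 degrees, less where a joint would pass 70% of its speed; a pose out of reach is approached as far as the arm can. A call with a gripper value outside its range is refused whole. The fingers move at their own pace and stop on an object; "grip_force" is the grip in N (left out, the last holds). Time passes only in rows, so rows that repeat a pose let the fingers close. It gives the time, the measured TCP pose, the force and the opening at its end, in the units of the state.
- read_state(): the state, without advancing time (a new reading comes with each control period).
- snapshot(name): name is "scene" or "top"; returns a dict with "img" (384x512x3 uint8, red, green, blue), "z_map" (384x512 float32, m along the optical axis (not along the pixel's ray), 0 where there is no reading), "fx", "fy", "cx", "cy" (pixels), "k1" (the pictures are not rectified: a ray, as slopes to the right and down, at radius r is drawn at 1 + k1 r^2 times it, then the intrinsics apply), "world_from_camera" (4x4, takes a point from camera to world coordinates). Camera axes: x right, y down, z forward; pixel columns grow to the right and rows downward; lengths in m; the calibration is good to about 2 mm. A picture is of the moment at which its call begins.
- close_job(): hands the job in, once; it reports no verdict.
The state is a dict: "clock": time; "q": joint angles; "qd": joint speeds; "effort": joint torques, N m; "tool_pos": TCP position; "eef_rot": TCP orientation; "ft_force": force on the tool from outside, world axes, zero at the start; "wrist_torque": the same for the moment, N m; "gripper_width": finger opening in m.
Only numpy, scipy, OpenCV 4.12 (cv2) and the standard library are available. Lean on these libraries where they do the work, as an engineer would, in place of code of your own. Each camera call takes 0.05 s, during which the arm holds its last target.

## Task

Pack the camera kit for the installer. Put the USB stick into the open accessory case, shut the case's lid, and only then lay the closed case down into the long recess of the accessory tray. In the square recess of the camera tray lay the mount plate, boss upward, seat the grey adapter ring down over its collar, and stand the dome camera centred on the ring; leave the mug and the calculator where they are.

Things in the scene. Friction and masses are not known exactly. Their poses are not given: they have to be found in the camera images.
- stick: Black USB stick with a bright plug, lying flat: 18 wide (its x) x 53 long (its y) x 8.5 mm high. Origin at the centre of its underside, z up. The plug (12 wide) points to its -y and begins 14 mm from the origin; hold it across the 18 mm width.
- case: Blue accessory case, 100 (x) x 66 (y) x 29.5 mm when shut, loose, 0.13 kg. Origin: centre of its underside, z up. Walls 2.5 thick, 25 mm high; floor 2.5 mm. Lid hinged on the +x end, where a bay holds screws behind a divider (x = 23.5 to 25.5 mm, top at z = 18.5); the stick's space is x = -47 to +23, y = -30 to +30 mm. Hold the shut case across its 66 mm, tips at z = 13 mm or higher.
- case_lid (a joint): Lid of the case: 0 = shut, 2.1 = fully open. Hinge axis along the case's y at its x = +50, z = 25.5 mm; a plate 100 long x 64 wide x 4 mm, orange latch on the free edge. At the start it stands open past upright, leaning to the case's +x. Light and slightly stiff: 0.2 N at the free edge swings it; near upright it stays where left, below about 1 rad it drops shut; nothing locks it.
- mount: Pale, almost white aluminium camera mount plate: plate 66 x 66 x 10 mm, on it a round collar of 38 mm diameter up to z = 16 mm and on that a round boss of 20 mm diameter up to z = 26 mm. Origin at the centre of its underside, z up. 0.12 kg. Hold it by the boss.
- ring: Grey plastic adapter ring, 68 mm outside, 48 mm clear hole right through, 22 mm high, 0.06 kg. Origin on its axis at its underside, z up. Over the mount's collar it rests on the plate.
- camera: Dome camera: white round foot of 72 mm diameter and 22 mm high, black dome of 60 mm diameter above it from z = 25 to 54 mm (rounded, widest at the bottom). Origin at the centre of its underside, z up. About 0.16 kg. Hold it by the lower part of the dome, and stand it foot down.
- camera_tray: Square card tray with dark foam, 136 x 136 mm, fixed to the mat; card rim 27 mm high, foam top at 24 mm. In its middle a square recess 74 x 74 mm, 10 mm deep (floor 14 mm above the underside), sides along the tray's x and y, its mouth chamfered by 3 mm. Origin at the centre of its underside, z up.
- accessory_tray: Longer card tray with dark foam, 168 (x) x 130 (y) mm, fixed to the mat; card rim 27 mm high, foam top at 24 mm. In its middle an oblong recess 108 (x) x 74 (y) mm, 10 mm deep (floor 14 mm above the underside), its mouth chamfered by 3 mm; the case may lie in it either way round. Origin at the centre of its underside, z up.
- mug: Bystander: white mug with dark stripes, 86 x 120 x 90 mm, on the bare table at the far right. Origin at the centre of its underside.
- calculator: Bystander: dark desk calculator, 155 (x) x 105 (y) x 18 mm, on the bare table at the near right. Origin at the centre of its underside. All other things and both trays lie on a pale grey work mat whose top is 3 mm above the table.
Mind the look-alikes: they are no part of the job. Of the things that look like the ring, take the one that is farthest from the robot's base at the start.

How it is judged:
At the end, for the whole second after the job is handed in: Stick within the case's walls; lid under 0.1 rad; case level in its recess, mount level in its (8 mm in x, y; 8-19 mm up); ring level on the mount (8 mm off axis, 6-13.5 mm up); camera upright on the ring (12 mm off axis, 18-26 mm up); all released, under 0.02 m/s (x of stick in the frame of case between -0.05 and 0.05 m and y of stick in the frame of case between -0.033 and 0.033 m and z of stick in the frame of case between -0.002 and 0.02 m and value of joint case_lid below 0.1 rad and x of case in the frame of accessory_tray between -0.008 and 0.008 m and y of case in the frame of accessory_tray between -0.008 and 0.008 m and z of case in the frame of accessory_tray between 0.008 and 0.019 m and angle between each of case, mount, ring, camera's own z axis and vertical below 0.08 rad and x of mount in the frame of camera_tray between -0.008 and 0.008 m and y of mount in the frame of camera_tray between -0.008 and 0.008 m and z of mount in the frame of camera_tray between 0.008 and 0.019 m and horizontal distance between ring and mount below 0.008 m and z of ring in the frame of mount between 0.006 and 0.0135 m and horizontal distance between camera and ring below 0.012 m and z of camera in the frame of ring between 0.018 and 0.026 m and linear speed of each of stick, case, mount, ring, camera below 0.02 m/s); the robot touches nothing.
It fails at once if the case is set down in its tray while its lid is open (horizontal distance between case and accessory_tray below 0.03 m and z of case in the frame of accessory_tray between -0.01 and 0.019 m and value of joint case_lid above 0.4 rad).
It fails at once if the mug is pushed away (more than 30 mm) (distance of mug from where it was at the start of the episode above 0.03 m).
It fails at once if the calculator is pushed away (more than 30 mm) (distance of calculator from where it was at the start of the episode above 0.03 m).
It also fails if it takes over 125 s, if anything falls off the work surface, if the arm or the gripper's body presses on something with over 40 N, if the wrist force passes 120 N, or if a joint passes its speed limit or range.

## Working session

There is one attempt and no reset: what is moved stays moved. The work goes in short steps, Python scripts to look and compute and a tool call to move; the robot and the scene stay as the last step left them, time stands still between calls to the robot, and variables do not carry over. Pictures are saved under pics/ and viewed, and the job is handed in when it is done.

Besides the shell and the picture viewer there is one more tool, called by a JSON object that holds its "op" and its "data", one argument or row to a line. apply_moves: Moves the arm, as the interface text tells. Its arguments: {"type":"object","properties":{"slide":{"type":"array"},"rotation":{"type":"array"},"claw":{"type":"array"},"grip_force":{"type":"number"}},"required":["slide","rotation","claw"]}

```bash
ls; mkdir -p pics
python3 - <<'E'
from rig import *
import cv2,numpy as np,pickle
print(read_state())
for n in("scene","top"):
    s=snapshot(n); pickle.dump(s,open(f"{n}0.pkl","wb"))
    cv2.imwrite(f"pics/{n}0.png",cv2.resize(s["img"][:,:,::-1],(800,600),interpolation=cv2.INTER_CUBIC))
    print(n,{k:s[k] for k in("fx","fy","cx","cy","k1")},s["world_from_camera"].round(3).tolist())
E
```

```text
pics
{'clock': 0.0, 'q': array([ 1.01699312e+00,  3.42717660e-01,  1.52501367e+00, -2.62985879e-05,
        1.27541310e+00, -1.46010948e-01]), 'qd': array([ 1.23360505e-04, -7.61541002e-04,  1.97724566e-03, -1.59079777e-04,
        9.06585214e-04, -6.25482851e-05]), 'effort': array([-6.71018061e-04, -4.31241095e+01, -2.44222122e+01,  7.16894190e-02,
        5.60329249e-02, -1.20564837e-04]), 'tool_pos': array([0.20803184, 0.48168598, 0.29154869]), 'eef_rot': array([-6.36014504e-01, -3.07601868e+00,  2.30299597e-03]), 'ft_force': array([ 0.96584595, -0.3319959 ,  0.08244092]), 'wrist_torque': array([-0.00817034, -0.03125271, -0.02320321]), 'gripper_width': 0.09207260814905252}
scene {'fx': 486.6600449189157, 'fy': 486.6600449189157, 'cx': 256.5944375283179, 'cy': 190.80352424769927, 'k1': -0.061338254111439436} [[-1.0, -0.024, 0.018, 0.45], [-0.03, 0.747, -0.664, 0.852], [0.003, -0.664, -0.748, 0.958], [0.0, 0.0, 0.0, 1.0]]
top {'fx': 444.4933453025075, 'fy': 444.4933453025075, 'cx': 254.7979368281532, 'cy': 194.36047419229186, 'k1': -0.16671690167903438} [[-0.005, -0.996, 0.093, 0.353], [-1.0, 0.003, -0.015, 0.045], [0.015, -0.093, -0.996, 1.179], [0.0, 0.0, 0.0, 1.0]]
```

View pics/scene0.png

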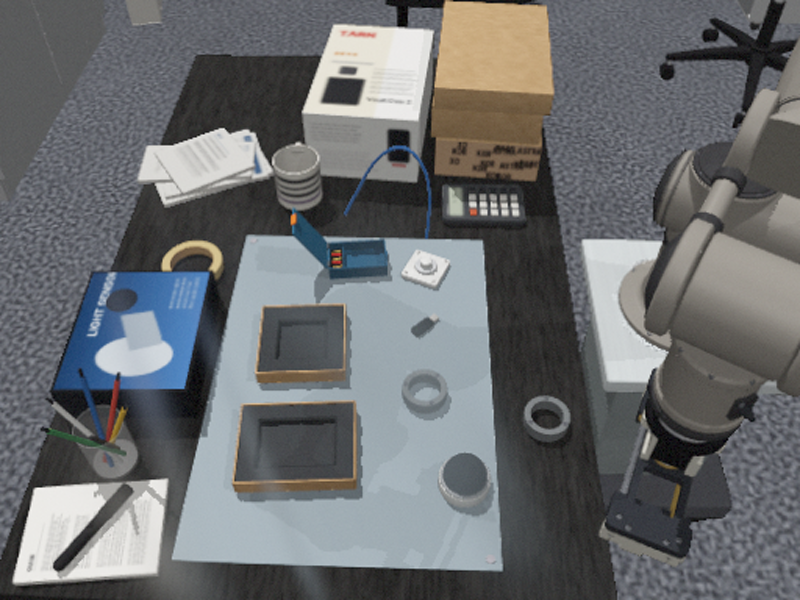

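View pics/top0.png

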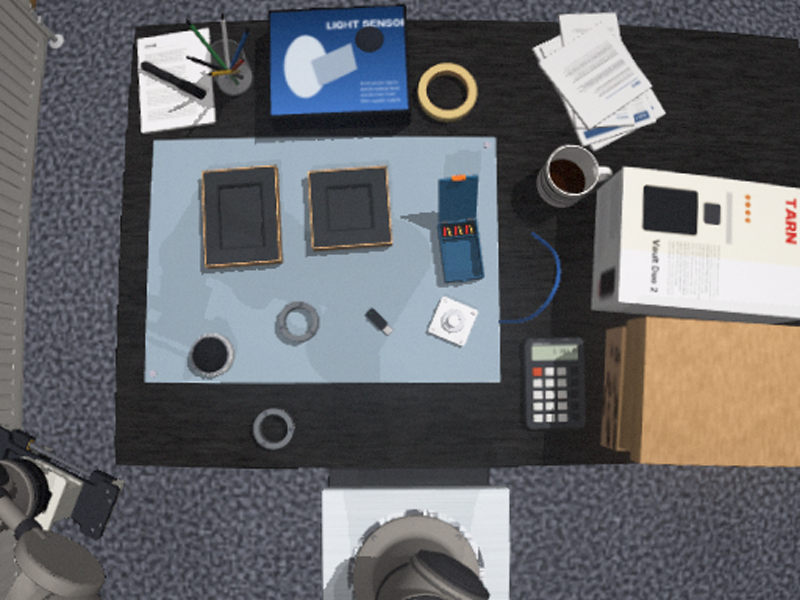

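```bash
cat > h.py <<'E'
import numpy as np,cv2,pickle
def K(s): return np.array([[s["fx"],0,s["cx"]],[0,s["fy"],s["cy"]],[0,0,1.]])
def rays(s,uv):
    uv=np.asarray(uv,float).reshape(-1,2)
    p=(uv-[s["cx"],s["cy"]])/[s["fx"],s["fy"]]
    x=p.copy()
    for _ in range(20): x=p/(1+s["k1"]*(x**2).sum(1,keepdims=True))
    d=np.c_[x,np.ones(len(x))]
    T=s["world_from_camera"]; return T[:3,3],d@T[:3,:3].T,d
def onplane(s,uv,z):
    o,d,_=rays(s,uv); t=(z-o[2])/d[:,2]; return o+d*t[:,None]
def cloud(s):
    h,w=s["z_map"].shape; u,v=np.meshgrid(np.arange(w),np.arange(h))
    o,d,_=rays(s,np.c_[u.ravel(),v.ravel()]); z=s["z_map"].ravel()
    P=o+d*z[:,None]; P[z==0]=np.nan
    return P.reshape(h,w,3)
def project(s,P):
    T=s["world_from_camera"]; c=(np.asarray(P,float).reshape(-1,3)-T[:3,3])@T[:3,:3]
    x=c[:,:2]/c[:,2:]; x=x*(1+s["k1"]*(x**2).sum(1,keepdims=True))
    return x*[s["fx"],s["fy"]]+[s["cx"],s["cy"]]
def snap(n,tag):
    from rig import snapshot
    s=snapshot(n); pickle.dump(s,open(f"{n}_{tag}.pkl","wb")); return s
def crop(s,u0,v0,u1,v1,f,name,grid=0):
    im=s["img"][v0:v1,u0:u1,::-1]; im=cv2.resize(im,None,fx=f,fy=f,interpolation=cv2.INTER_CUBIC)
    cv2.imwrite("pics/"+name,im)
E
python3 - <<'E'
from h import *
for n in("scene","top"):
    s=pickle.load(open(n+"0.pkl","rb"))
    if n=="top": crop(s,92,85,322,250,3.4,"t1.png")
    else: crop(s,130,145,330,345,3,"s1.png")
E
```

```text
(no output)
```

View pics/t1.png

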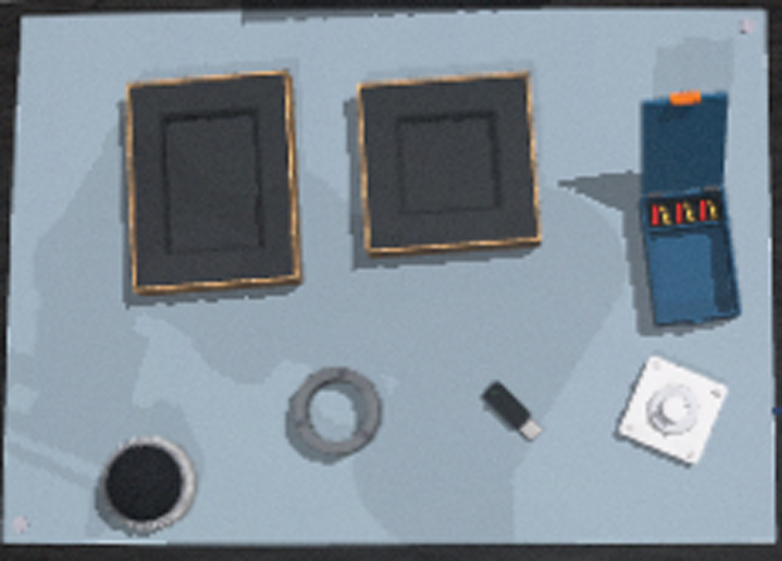

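View pics/s1.png

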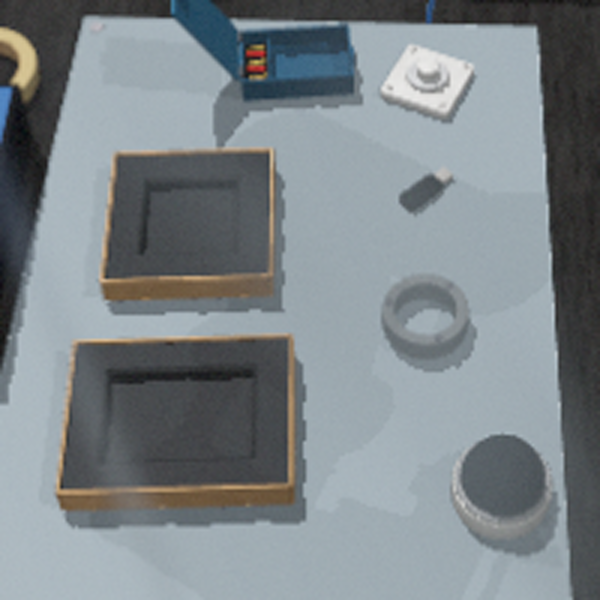

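```bash
cat > m.py <<'E'
from h import *
import sys
for n in("top","scene"):
    s=pickle.load(open(n+"0.pkl","rb")); P=cloud(s); im=s["img"].astype(int)
    hsv=cv2.cvtColor(s["img"],cv2.COLOR_RGB2HSV).astype(int)
    H,S,V=hsv[...,0],hsv[...,1],hsv[...,2]
    h,w=V.shape; u,v=np.meshgrid(np.arange(w),np.arange(h))
    # approximate world xy at mat
    Q=onplane(s,np.c_[u.ravel(),v.ravel()],.003).reshape(h,w,3)
    mat=(Q[...,0]>.36)&(Q[...,0]<.80)&(Q[...,1]>-.2)&(Q[...,1]<.5)
    def comps(mask,minA):
        k,l,st,c=cv2.connectedComponentsWithStats(mask.astype(np.uint8))
        return [(l==i,st[i,4],c[i]) for i in range(1,k) if st[i,4]>=minA]
    def rect(mask,z,name,hull=True):
        pts=np.c_[u[mask],v[mask]]; W=onplane(s,pts,z)[:,:2]
        r=cv2.minAreaRect((W*1000).astype(np.float32)); print(n,name,"c",np.round(r[0],1),"size",np.round(r[1],1),"ang",round(r[2],1),"zmed",np.nanmedian(P[mask][:,2]).round(4))
    print(n,"mat z",np.nanmedian(P[mat&(S<80)&(V>130)][:,2]))
    for m,a,c in comps(mat&(H>5)&(H<22)&(S>90)&(V>80),80): rect(m,.03,f"brown {a} {c.round()}")
    for m,a,c in comps(mat&(H>98)&(H<112)&(S>130),60): rect(m,.028,f"blue {a} {c.round()}")
    for m,a,c in comps(mat&(V>225)&(S<25),60): rect(m,.013,f"white {a} {c.round()}")
    for m,a,c in comps(mat&(V<75),40): rect(m,.0115,f"dark {a} {c.round()}")
E
python3 m.py
```

```text
top mat z 0.0025791445094567322
top brown 116 [176. 135.] c [614.1 242. ] size [168.   31.7] ang 0.4 zmed 0.0285
top blue 591 [293. 127.] c [638.5 -76.6] size [61.7 80. ] ang 89.2 zmed 0.0713
top blue 541 [294. 165.] c [542.4 -79.1] size [84.9 64.1] ang 6.4 zmed 0.0054
top white 213 [106.  78.] c [785.4 432.4] size [ 21.5 100.9] ang 1.2 zmed 0.0095
top white 487 [290. 205.] c [432.9 -64.8] size [64.3 64.3] ang 66.6 zmed 0.0131
top dark 7085 [223. 122.] c [579.3 149.2] size [434.8 694.9] ang 0.0 zmed -0.0002
top dark 2649 [154. 138.] c [616.9 298.9] size [163.3 123.5] ang 3.4 zmed 0.0241
top dark 2202 [223. 132.] c [630.  110.2] size [129.6 129.7] ang 4.3 zmed 0.0249
top dark 113 [295. 146.] c [584.6 -77.1] size [40.9 61.5] ang 0.2 zmed 0.0124
top dark 83 [241. 204.] c [436.9  64.1] size [35.5 14.9] ang 44.8 zmed 0.0109
top dark 480 [329. 219.] c [ 397.  -170.5] size [51.  71.9] ang 89.1 zmed -0.0
top dark 335 [134. 225.] c [382.6 347.3] size [45.  59.6] ang 0.2 zmed 0.0502
scene mat z 0.00281614025987148
scene brown 269 [185. 241.] c [635.9 187.9] size [99.  19.7] ang 4.6 zmed 0.0183
[... 532 characters left out ...]
2.8] size [546.5 123.1] ang 90.0 zmed 0.0008
scene dark 959 [235. 144.] c [ 546.6 -163.4] size [224.8  54.1] ang 1.8 zmed -0.0001
scene dark 317 [286. 146.] c [ 394.9 -163.6] size [68.3 54.4] ang 0.3 zmed 0.0004
scene dark 58 [214. 161.] c [591.7 -88.3] size [19.4 54.4] ang 5.3 zmed 0.0125
scene dark 56 [217. 175.] c [578.5 -42.5] size [38.1 14.8] ang 1.8 zmed 0.0129
scene dark 125 [180. 215.] c [653.5 104.8] size [81.8 39.1] ang 87.4 zmed 0.0212
scene dark 1282 [199. 281.] c [603.7 287.4] size [136.7 122. ] ang 5.4 zmed 0.0229
scene dark 907 [163. 369.] c [644.2 487.1] size [130.2  31.9] ang 0.0 zmed -0.0003
scene dark 1675 [255. 372.] c [465.6 486.8] size [209.   32.7] ang 0.0 zmed -0.0007
```

```bash
cat > m2.py <<'E'
from h import *
R={}
for n in("top","scene"):
    s=pickle.load(open(n+"0.pkl","rb")); P=cloud(s).reshape(-1,3); 
    hsv=cv2.cvtColor(s["img"],cv2.COLOR_RGB2HSV).reshape(-1,3).astype(int)
    def sel(x0,x1,y0,y1,z0,z1,extra=True):
        return (P[:,0]>x0)&(P[:,0]<x1)&(P[:,1]>y0)&(P[:,1]<y1)&(P[:,2]>z0)&(P[:,2]<z1)&extra
    def rect(name,m):
        W=P[m]; r=cv2.minAreaRect((W[:,:2]*1000).astype(np.float32)); print(n,name,m.sum(),"c",np.round(r[0],1),"size",np.round(r[1],1),"ang",round(r[2],1),"zmed",round(np.median(W[:,2])*1000,1), "z95",round(np.percentile(W[:,2],95)*1000,1))
    def circ(name,m):
        W=P[m]; c,r=cv2.minEnclosingCircle((W[:,:2]*1000).astype(np.float32)); print(n,name,m.sum(),np.round(c,1),round(r,1),"zmed",round(np.median(W[:,2])*1000,1))
    rect("acc",sel(.5,.73,.21,.39,.018,.036)); rect("cam",sel(.5,.73,.03,.2,.018,.036))
    rect("accfoam",sel(.5,.73,.21,.39,.018,.036,hsv[:,2]<85)); rect("camfoam",sel(.5,.73,.03,.2,.018,.036,hsv[:,2]<85))
    rect("accrec",sel(.53,.71,.23,.36,.0,.0195)); rect("camrec",sel(.57,.68,.06,.16,.008,.0195))
    rect("case",sel(.47,.64,-.15,-.02,.018,.032)); rect("case all",sel(.47,.60,-.15,-.02,.005,.032))
    rect("lid",sel(.47,.75,-.15,-.02,.04,.2)); 
    rect("mount",sel(.37,.5,-.14,-.01,.007,.018)); circ("boss",sel(.37,.5,-.14,-.01,.024,.05))
    rect("stick",sel(.38,.48,.02,.11,.0065,.02)); 
    circ("ring",sel(.37,.5,.12,.24,.018,.04)); circ("camdome",sel(.3,.46,.27,.40,.035,.07)); circ("camfoot",sel(.3,.46,.27,.40,.019,.07))
    W=P[sel(.3,.46,.27,.40,.05,.07)]; print("dome top",W.mean(0), W[:,2].max())
    W=P[sel(.35,.8,-.2,.5,-.001,.005,(hsv[:,2]>130))]; A=np.c_[W[:,:2],np.ones(len(W))]; print("matplane",np.linalg.lstsq(A,W[:,2],rcond=None)[0])
E
python3 m2.py
```

```text
top acc 2234 c [612.7 295.8] size [169.7 132.6] ang 4.3 zmed 26.2 z95 30.7
top cam 2013 c [625.9 109.6] size [137.9 134.7] ang 4.1 zmed 26.4 z95 30.7
top accfoam 1855 c [611.7 295.7] size [166.2 124.5] ang 3.6 zmed 25.9 z95 29.7
top camfoam 1752 c [623.5 109. ] size [134.  129.3] ang 4.5 zmed 26.1 z95 30.0
top accrec 1123 c [619.9 294.8] size [179.4 129.7] ang 0.0 zmed 15.7 z95 19.0
top camrec 685 c [621.7 111. ] size [89.6 74.3] ang 0.1 zmed 16.2 z95 19.0
top case 223 c [552.2 -77.9] size [106.6  67. ] ang 6.5 zmed 26.1 z95 31.0
top case all 916 c [535.1 -84.5] size [129.5 125.7] ang 0.3 zmed 8.2 z95 27.7
top lid 629 c [632.4 -68.8] size [50.9 64.5] ang 7.7 zmed 81.1 z95 115.2
top mount 561 c [437.4 -76.7] size [126.5 125.6] ang 2.2 zmed 12.3 z95 17.0
top boss 45 [462.1 -62. ] 38.5 zmed 27.6
top stick 159 c [430.1  63.6] size [84.7 98. ] ang 89.8 zmed 9.6 z95 13.8
top ring 263 [431.6 195.8] 33.8 zmed 24.1
top camdome 389 [376.8 341.4] 29.9 zmed 48.8
top camfoot 566 [377.8 341.9] 36.7 zmed 44.7
dome top [0.37695835 0.34245037 0.05357561] 0.060421835534504975
matplane [-7.35918535e-05
[... 484 characters left out ...]
.6 zmed 16.7 z95 19.1
scene case 300 c [554.2 -76.1] size [106.1  73.1] ang 6.3 zmed 24.1 z95 30.1
scene case all 807 c [534.9 -80. ] size [130.1 119.2] ang 0.6 zmed 12.5 z95 28.2
scene lid 361 c [632.4 -68. ] size [49.  69.4] ang 8.7 zmed 80.6 z95 115.7
scene mount 391 c [430.5 -74.4] size [120.1 111.2] ang 4.4 zmed 12.4 z95 16.6
scene boss 40 [433.8 -63. ] 10.5 zmed 28.3
scene stick 135 c [429.2  63.5] size [91.7 88.3] ang 4.4 zmed 10.2 z95 13.4
scene ring 343 [432.8 197.3] 35.4 zmed 24.2
scene camdome 557 [377.5 346. ] 29.6 zmed 48.7
scene camfoot 846 [377.3 346. ] 36.5 zmed 43.4
dome top [0.37727919 0.34630858 0.05352886] 0.06026356107251252
matplane [-0.00050742 -0.0002711   0.00274206]
```

View pics/stick_t.png

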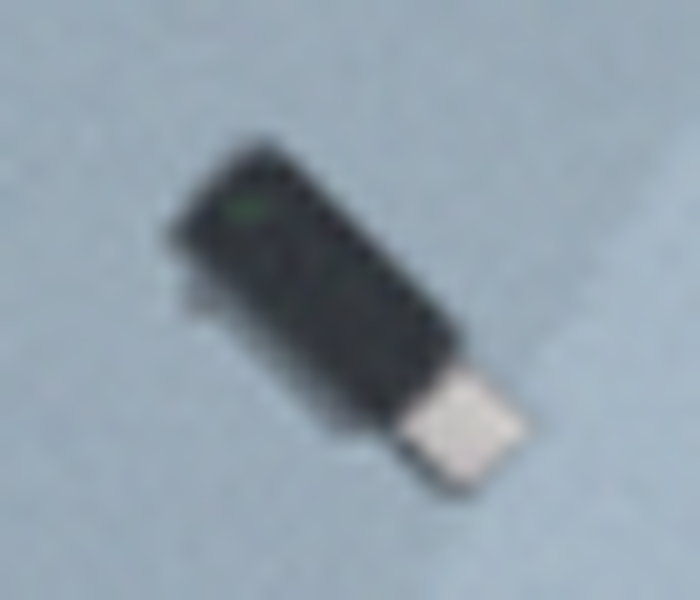

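```bash
cat > plan.py <<'E'
# usage: plan.py x y ztip yaw_deg(tool y) 
import sys,numpy as np
from rig import read_state,tips_ahead
from scipy.spatial.transform import Rotation as R
x,y,zt,yaw=map(float,sys.argv[1:5])
s=read_state(); M=R.from_rotvec(s["eef_rot"]).as_matrix(); p=s["tool_pos"]
yw=np.radians(yaw); Y=np.array([np.cos(yw),np.sin(yw),0]);Z=np.array([0,0,-1.]);X=np.cross(Y,Z)
T=np.c_[X,Y,Z]
print("clock %.2f"%s["clock"],"pos",p.round(4),"tipz %.4f"%(p[2]-tips_ahead),"yaw_y %.1f"%np.degrees(np.arctan2(M[1,1],M[0,1])),"tilt",(M[:,2]).round(3),"q",s["q"].round(2),"w %.1f"%(s["gripper_width"]*1e3),"F",s["ft_force"].round(1))
print("slide",((M.T@(np.array([x,y,zt+tips_ahead])-p))*1000).round(1),"rot",R.from_matrix(M.T@T).as_rotvec().round(3))
E
python3 plan.py .4355 .0635 .06 -45.5
```

```text
clock 0.10 pos [0.2081 0.4817 0.2916] tipz 0.2261 yaw_y 66.6 tilt [-0.001 -0.001 -1.   ] q [ 1.02  0.34  1.52 -0.    1.28 -0.15] w 92.2 F [-0.5  0.6  0.6]
slide [-374.7 -293.5  166.4] rot [-1.000e-03  1.000e-03  1.957e+00]
```

{"op": "apply_moves", "data": {
  "slide": [
    [-374.7,-293.5,166.4],
    [-374.7,-293.5,166.4],
    [-374.7,-293.5,166.4],
    [-374.7,-293.5,166.4],
    [-374.7,-293.5,166.4],
    [-374.7,-293.5,166.4],
    [-374.7,-293.5,166.4],
    [-374.7,-293.5,166.4]
  ],
  "rotation": [
    [0,0,1.957],
    [0,0,1.957],
    [0,0,1.957],
    [0,0,1.957],
    [0,0,1.957],
    [0,0,1.957],
    [0,0,1.957],
    [0,0,1.957]
  ],
  "claw": [40,40,40,40,40,40,40,40],
  "grip_force": 15
}}

```text
clock: 1.1
tool_pos: [0.4346, 0.0656, 0.1266]
eef_rot: [2.568, 1.809, 0.001]
ft_force: [0.8, 1.1, 0.6]
gripper_width: 0.04
```

```bash
python3 plan.py .4355 .0635 .06 -45.5
```

```text
clock 1.10 pos [0.4346 0.0656 0.1266] tipz 0.0611 yaw_y -19.7 tilt [ 0.  0. -1.] q [-0.03  0.42  1.96  0.    0.76  0.32] w 40.0 F [0.8 1.1 0.6]
slide [-1.6  1.6  1.1] rot [ 0.    -0.     0.451]
```

{"op": "apply_moves", "data": {
  "slide": [
    [-1.6,1.6,0],
    [-1.6,1.6,0],
    [-1.6,1.6,0],
    [-1.6,1.6,20],
    [-1.6,1.6,20]
  ],
  "rotation": [
    [0,0,0.451],
    [0,0,0.451],
    [0,0,0.451],
    [0,0,0.451],
    [0,0,0.451]
  ],
  "claw": [40,40,40,40,40]
}}

```text
clock: 1.72
tool_pos: [0.4339, 0.0654, 0.1062]
eef_rot: [-2.903, -1.198, 0.005]
ft_force: [-0.0, -1.0, 0.7]
gripper_width: 0.0402
```

```bash
python3 - <<'E'
from h import *
s=snap("scene","a"); crop(s,220,140,330,240,7,"a_s.png")
s=snap("top","a"); crop(s,190,150,300,250,7,"a_t.png")
E
python3 plan.py .4355 .0635 .006 -45.5
```

```text
clock 1.82 pos [0.4348 0.0654 0.1073] tipz 0.0418 yaw_y -45.1 tilt [-0.001  0.    -1.   ] q [-0.03  0.45  1.98  0.    0.71  0.76] w 40.3 F [-0.2 -0.1 -0.6]
slide [-0.8  1.9 35.8] rot [-0.     0.     0.006]
```

View pics/a_s.png

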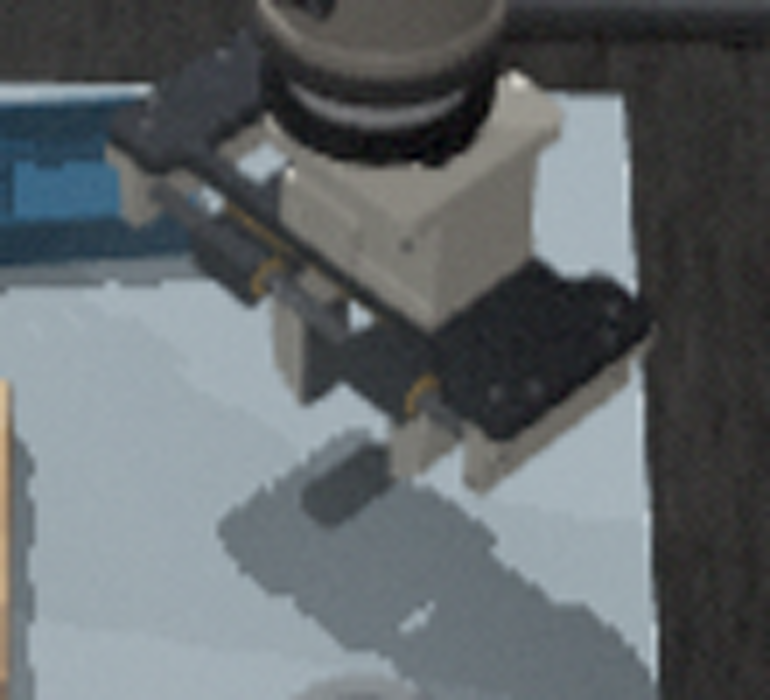

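{"op": "apply_moves", "data": {
  "slide": [
    [-0.8,1.5,18],
    [-0.8,1.5,36],
    [-0.8,1.5,36],
    [-0.8,1.5,36],
    [-0.8,1.5,36],
    [-0.8,1.5,36]
  ],
  "rotation": [
    [0,0,0],
    [0,0,0],
    [0,0,0],
    [0,0,0],
    [0,0,0],
    [0,0,0]
  ],
  "claw": [40,40,40,10,10,10]
}}

```text
clock: 2.58
tool_pos: [0.4357, 0.0638, 0.0718]
eef_rot: [2.904, 1.198, 0.002]
ft_force: [-0.6, -0.5, 4.1]
gripper_width: 0.0176
```

```bash
python3 plan.py .55 -.078 .1 -83.6
```

```text
clock 2.58 pos [0.4357 0.0638 0.0718] tipz 0.0063 yaw_y -45.1 tilt [ 0.001  0.    -1.   ] q [-0.03  0.52  2.01  0.    0.61  0.76] w 17.6 F [-0.6 -0.5  4.1]
slide [-18.9 181.2 -93.6] rot [ 0.001 -0.001  0.671]
```

{"op": "apply_moves", "data": {
  "slide": [
    [0,0,-50],
    [0,0,-80],
    [-14,176,-80],
    [-14,176,-80],
    [-14,176,-80],
    [-14,176,-80],
    [-14,176,-80],
    [-14,176,-80]
  ],
  "rotation": [
    [0,0,0],
    [0,0,0],
    [0,0,0.671],
    [0,0,0.671],
    [0,0,0.671],
    [0,0,0.671],
    [0,0,0.671],
    [0,0,0.671]
  ],
  "claw": [10,10,10,10,10,10,10,10]
}}

```text
clock: 3.58
tool_pos: [0.5491, -0.0704, 0.1513]
eef_rot: [-3.136, -0.18, 0.001]
ft_force: [-0.4, -0.6, -0.1]
gripper_width: 0.0178
```

```bash
python3 plan.py .542 -.079 .031 -83.6
python3 - <<'E'
from h import *
s=snap("scene","b"); crop(s,170,90,290,190,6.5,"b_s.png")
s=snap("top","b"); crop(s,230,80,340,200,5,"b_t.png")
E
```

```text
clock 3.58 pos [ 0.5491 -0.0704  0.1513] tipz 0.0858 yaw_y -83.4 tilt [-0.  0. -1.] q [-0.27  0.54  1.63  0.    0.97  1.19] w 17.8 F [-0.4 -0.6 -0.1]
slide [-8.1  7.8 54.8] rot [-0.     0.     0.003]
```

View pics/b_s.png

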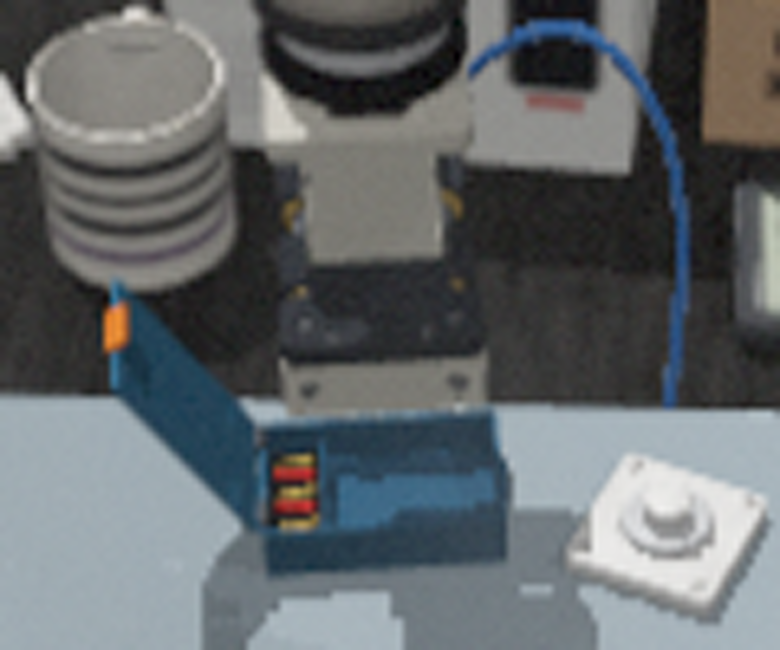

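View pics/b_t.png

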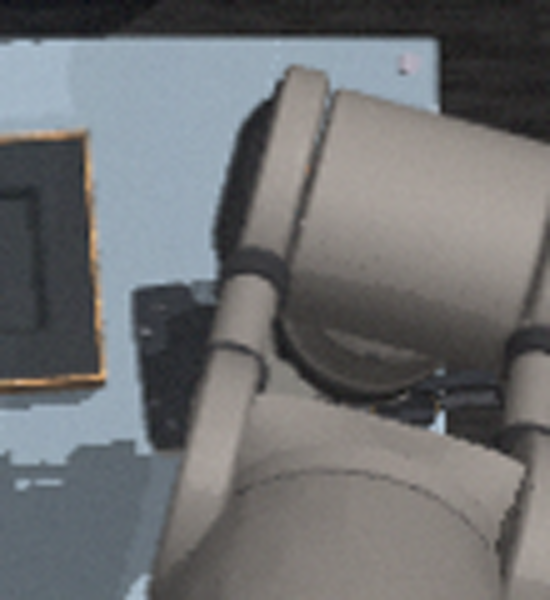

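{"op": "apply_moves", "data": {
  "slide": [
    [-8,7.8,0],
    [-8,7.8,30],
    [-8,7.8,55],
    [-8,7.8,55.5],
    [-8,7.8,55.5],
    [-8,7.8,55.5]
  ],
  "rotation": [
    [0,0,0],
    [0,0,0],
    [0,0,0],
    [0,0,0],
    [0,0,0],
    [0,0,0]
  ],
  "claw": [10,10,10,10,10,10]
}}

```text
clock: 4.42
tool_pos: [0.543, -0.0797, 0.0969]
eef_rot: [3.136, 0.176, 0.003]
ft_force: [0.6, 0.5, -0.1]
gripper_width: 0.0178
```

```bash
python3 plan.py .542 -.079 .031 -83.6
python3 - <<'E'
from h import *
s=snap("scene","c"); crop(s,170,90,290,190,6.5,"c_s.png")
E
```

```text
clock 4.42 pos [ 0.543  -0.0797  0.0969] tipz 0.0314 yaw_y -83.6 tilt [ 0.002 -0.001 -1.   ] q [-0.29  0.61  1.69  0.    0.84  1.17] w 17.8 F [ 0.6  0.5 -0.1]
slide [-0.9 -0.8  0.4] rot [ 0.001 -0.002  0.   ]
```

View pics/c_s.png

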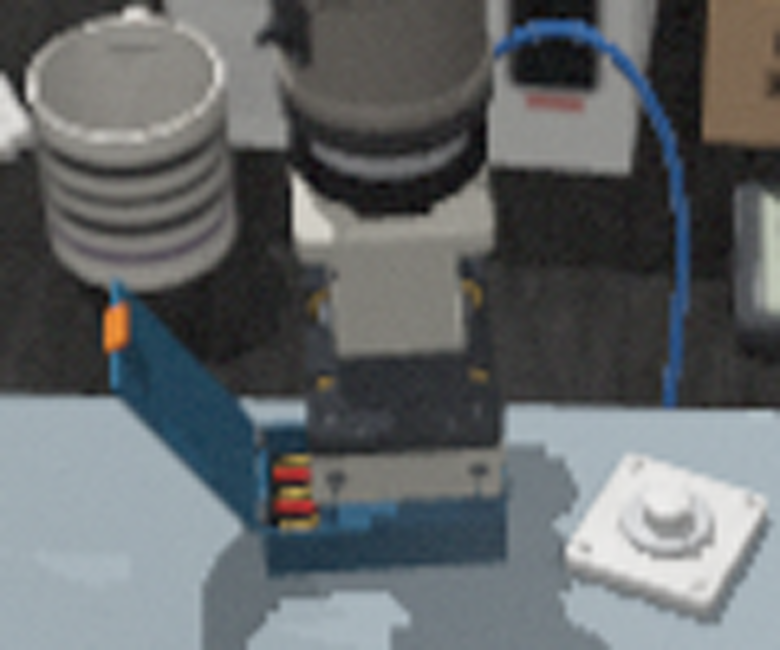

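{"op": "apply_moves", "data": {
  "slide": [
    [0,0,0.5],
    [0,0,0.5],
    [0,0,-60],
    [0,0,-100],
    [0,0,-110],
    [0,0,-110]
  ],
  "rotation": [
    [0,0,0],
    [0,0,0],
    [0,0,0],
    [0,0,0],
    [0,0,0],
    [0,0,0]
  ],
  "claw": [26,26,26,0,0,0]
}}

```text
clock: 5.22
tool_pos: [0.5424, -0.0795, 0.2057]
eef_rot: [3.137, 0.176, 0.001]
ft_force: [-0.4, 0.7, -0.4]
gripper_width: 0.0019
```

```bash
python3 plan.py .72 -.060 .08 -83.6
python3 - <<'E'
from h import *
s=snap("scene","d"); crop(s,170,90,290,190,6.5,"d_s.png")
E
```

```text
clock 5.22 pos [ 0.5424 -0.0795  0.2057] tipz 0.1402 yaw_y -83.6 tilt [ 0. -0. -1.] q [-0.29  0.47  1.59  0.    1.09  1.17] w 1.9 F [-0.4  0.7 -0.4]
slide [178.7   0.4  60.3] rot [ 0. -0.  0.]
```

View pics/d_s.png

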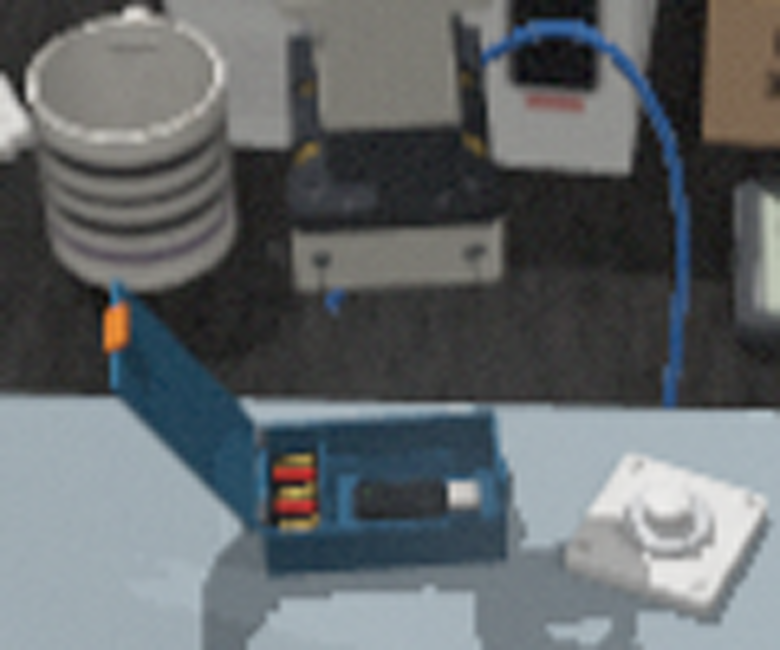

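{"op": "apply_moves", "data": {
  "slide": [
    [0,0,-25],
    [60,0,-25],
    [120,0,-25],
    [160,0,-25],
    [160,0,-25],
    [160,0,20],
    [160,0,55],
    [160,0,55]
  ],
  "rotation": [
    [0,0,0],
    [0,0,0],
    [0,0,0],
    [0,0,0],
    [0,0,0],
    [0,0,0],
    [0,0,0],
    [0,0,0]
  ],
  "claw": [0,0,0,0,0,0,0,0]
}}

```text
clock: 6.28
tool_pos: [0.6986, -0.0615, 0.1461]
eef_rot: [-3.134, -0.175, 0.015]
ft_force: [-0.7, 0.2, 0.4]
gripper_width: 0.0003
```

```bash
python3 plan.py .545 -.079 .085 -83.6
python3 - <<'E'
from h import *
s=snap("scene","e"); crop(s,170,60,290,190,5,"e_s.png")
E
```

```text
clock 6.28 pos [ 0.6986 -0.0615  0.1461] tipz 0.0806 yaw_y -83.6 tilt [-0.01   0.002 -1.   ] q [-0.2   0.8   1.14 -0.    1.22  1.26] w 0.3 F [-0.7  0.2  0.4]
slide [-154.6    0.3   -3. ] rot [-0.003  0.009 -0.   ]
```

View pics/e_s.png

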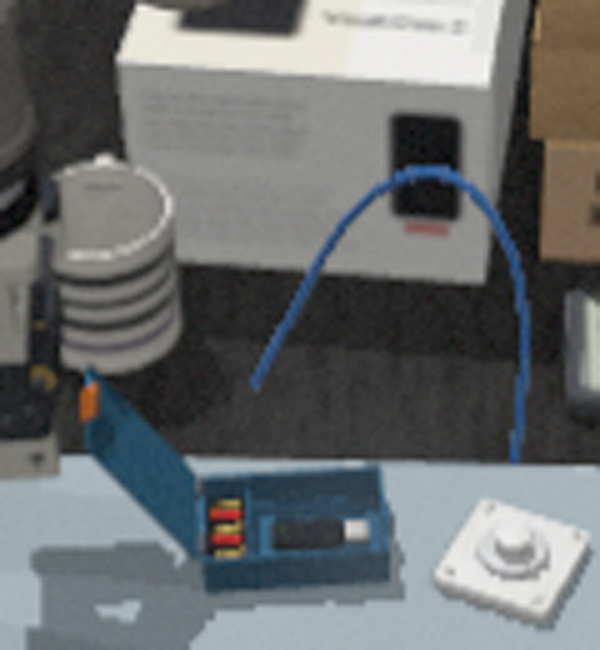

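Behind the lid, clear of the mug. Push slowly along −x of the case.

{"op": "apply_moves", "data": {
  "slide": [
    [-30,0,-5],
    [-50,0,-5],
    [-70,0,-5],
    [-90,0,-5],
    [-110,0,-5],
    [-125,0,-5],
    [-140,0,-5],
    [-150,0,-5]
  ],
  "rotation": [
    [0,0,0],
    [0,0,0],
    [0,0,0],
    [0,0,0],
    [0,0,0],
    [0,0,0],
    [0,0,0],
    [0,0,0]
  ],
  "claw": [0,0,0,0,0,0,0,0]
}}

```text
clock: 7.32
tool_pos: [0.5524, -0.0788, 0.1576]
eef_rot: [3.136, 0.175, 0.005]
ft_force: [-0.4, 0.1, 0.6]
gripper_width: 0.0
```

```bash
python3 plan.py .545 -.079 .085 -83.6
python3 - <<'E'
from h import *
s=snap("scene","f"); crop(s,170,60,290,190,5,"f_s.png")
E
```

```text
clock 7.33 pos [ 0.5524 -0.0788  0.1576] tipz 0.0921 yaw_y -83.6 tilt [ 0.003 -0.001 -1.   ] q [-0.28  0.54  1.61  0.    0.99  1.18] w 0.0 F [-0.4  0.1  0.6]
slide [-7.4 -0.6  7.1] rot [ 0.001 -0.003 -0.   ]
```

View pics/f_s.png

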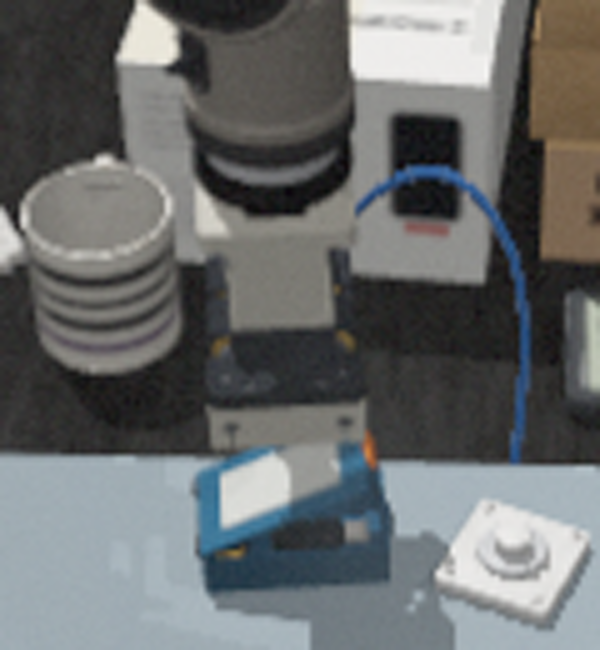

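{"op": "apply_moves", "data": {
  "slide": [
    [0,0,-40],
    [0,60,-60],
    [-60,-100,-60],
    [-120,-200,-60],
    [-120,-200,-60],
    [-120,-200,-60]
  ],
  "rotation": [
    [0,0,0],
    [0,0,0],
    [0,0,0],
    [0,0,0],
    [0,0,0],
    [0,0,0]
  ],
  "claw": [0,91.5,91.5,91.5,91.5,91.5]
}}

```text
clock: 8.12
tool_pos: [0.4295, 0.0779, 0.2166]
eef_rot: [-3.137, -0.174, -0.004]
ft_force: [1.5, 0.8, 0.4]
gripper_width: 0.046
```

Run:
```python
from h import *
for n in("scene","top"):
    s=snap(n,"g"); crop(s,*((170,110,290,200,6,"g_s.png") if n=="scene" else (260,80,340,200,5,"g_t.png")))
    P=cloud(s).reshape(-1,3); im=s["img"].reshape(-1,3).astype(int)
    m=(abs(P[:,0]-.55)<.09)&(abs(P[:,1]+.078)<.07)&(P[:,2]>.024)&(P[:,2]<.045)
    W=P[m]; r=cv2.minAreaRect((W[:,:2]*1000).astype(np.float32)); print(n,m.sum(),np.round(r,1) if 0 else r,np.percentile(W[:,2],[5,50,95]))
    A=np.c_[W[:,:2],np.ones(len(W))]; print(np.linalg.lstsq(A,W[:,2],rcond=None)[0])
```

```text
scene 720 ((552.856689453125, -75.56659698486328), (103.86246490478516, 71.60039520263672), 6.458853244781494) [0.02729797 0.0322117  0.03589384]
[ 0.00147256 -0.02967265  0.0290838 ]
top 971 ((551.3942260742188, -78.15646362304688), (106.1008071899414, 66.94761657714844), 6.489547252655029) [0.02778067 0.0323355  0.03597945]
[-0.00180841  0.00013442  0.03317829]
```

View pics/g_t.png

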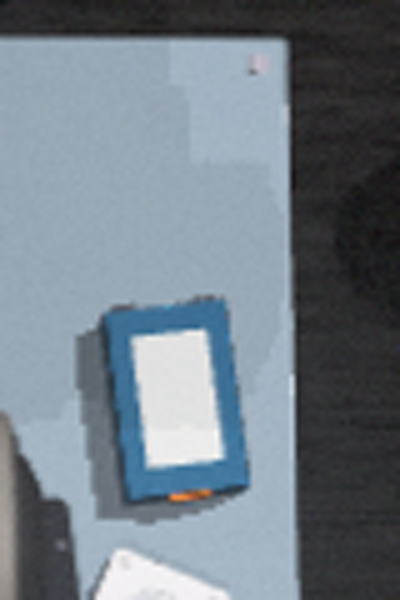

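View pics/g_s.png

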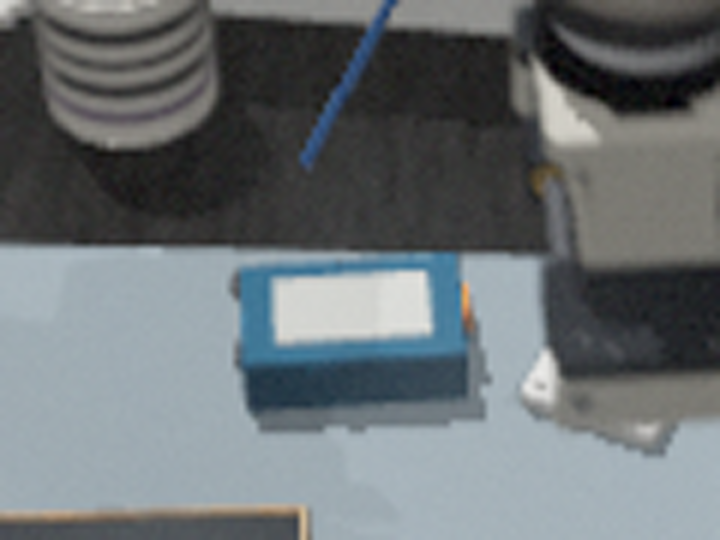

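```bash
python3 plan.py .5515 -.0775 .017 -83.6
```

```text
clock 8.22 pos [0.4271 0.0804 0.2164] tipz 0.1509 yaw_y -83.3 tilt [-0.001  0.001 -1.   ] q [0.01 0.26 1.87 0.   1.01 1.46] w 54.1 F [ 0.9 -1.2  0.6]
slide [105.3 171.5 133.6] rot [-0.001  0.001  0.005]
```

{"op": "apply_moves", "data": {
  "slide": [
    [35,57,20],
    [70,114,40],
    [105,171.5,60],
    [105,171.5,60],
    [105,171.5,100],
    [105,171.5,120],
    [105,171.5,133],
    [105,171.5,133]
  ],
  "rotation": [
    [0,0,0.005],
    [0,0,0.005],
    [0,0,0.005],
    [0,0,0.005],
    [0,0,0.005],
    [0,0,0.005],
    [0,0,0.005],
    [0,0,0.005]
  ],
  "claw": [91.5,91.5,91.5,91.5,91.5,91.5,91.5,91.5]
}}

```text
clock: 9.22
tool_pos: [0.5537, -0.0823, 0.0824]
eef_rot: [-3.137, -0.167, 0.001]
ft_force: [0.1, -0.2, 0.2]
gripper_width: 0.0915
```

```bash
python3 plan.py .5515 -.0775 .017 -83.6;python3 - <<'E'
from h import *
s=snap("scene","h"); crop(s,170,90,290,190,6.5,"h_s.png")
E
```

```text
clock 9.22 pos [ 0.5537 -0.0823  0.0824] tipz 0.0169 yaw_y -83.9 tilt [-0.001  0.    -1.   ] q [-0.28  0.65  1.66  0.    0.83  1.18] w 91.5 F [ 0.1 -0.2  0.2]
slide [-1.7 -5.1 -0.1] rot [-0.     0.    -0.005]
```

View pics/h_s.png

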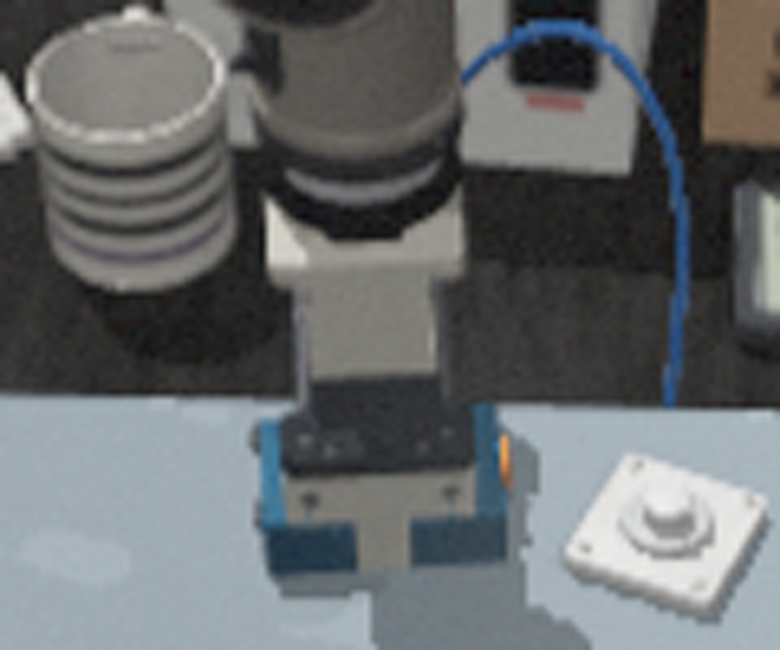

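{"op": "apply_moves", "data": {
  "slide": [
    [-0.5,-5,0],
    [-0.5,-5,0],
    [-0.5,-5,0],
    [-0.5,-5,0],
    [-0.5,-5,0],
    [-0.5,-5,0]
  ],
  "rotation": [
    [0,0,-0.005],
    [0,0,-0.005],
    [0,0,-0.005],
    [0,0,-0.005],
    [0,0,-0.005],
    [0,0,-0.005]
  ],
  "claw": [80,60,60,60,60,60],
  "grip_force": 20
}}

```text
clock: 10.02
tool_pos: [0.5528, -0.0772, 0.0832]
eef_rot: [3.137, 0.176, 0.001]
ft_force: [-1.6, 1.6, 6.6]
gripper_width: 0.0659
```

```bash
python3 plan.py .613 .2965 .1 -86
```

```text
clock 10.03 pos [ 0.5528 -0.0772  0.0832] tipz 0.0177 yaw_y -83.6 tilt [ 0.001 -0.    -1.   ] q [-0.28  0.65  1.67  0.    0.83  1.18] w 65.9 F [-1.6  1.6  6.6]
slide [ 101.6 -364.6  -82.2] rot [ 0.    -0.001  0.042]
```

{"op": "apply_moves", "data": {
  "slide": [
    [0,0,-40],
    [0,0,-80],
    [17,-60,-80],
    [34,-120,-80],
    [51,-180,-80],
    [68,-240,-80],
    [85,-300,-80],
    [101.5,-355,-80]
  ],
  "rotation": [
    [0,0,0],
    [0,0,0],
    [0,0,0.042],
    [0,0,0.042],
    [0,0,0.042],
    [0,0,0.042],
    [0,0,0.042],
    [0,0,0.042]
  ],
  "claw": [60,60,60,60,60,60,60,60]
}}

```text
clock: 11.02
tool_pos: [0.6136, 0.2891, 0.1621]
eef_rot: [3.139, 0.11, -0.001]
ft_force: [0.9, -0.2, -1.1]
gripper_width: 0.0656
```

{"op": "apply_moves", "data": {
  "slide": [
    [0,-9,0],
    [0,-9,0],
    [0,-9,0]
  ],
  "rotation": [
    [0,0,0],
    [0,0,0],
    [0,0,0]
  ],
  "claw": [60,60,60]
}}

```text
clock: 11.4
tool_pos: [0.6132, 0.2942, 0.1625]
eef_rot: [3.139, 0.107, -0.001]
ft_force: [-0.2, -0.8, -2.0]
gripper_width: 0.066
```

```bash
python3 plan.py .613 .2965 .06 -86;python3 - <<'E'
from h import *
for n in("scene","top"):
    s=snap(n,"i"); crop(s,*((110,180,270,340,4,"i_s.png") if n=="scene" else (110,80,260,190,5,"i_t.png")))
E
```

```text
clock 11.40 pos [0.6132 0.2942 0.1625] tipz 0.0970 yaw_y -86.1 tilt [-0.001 -0.001 -1.   ] q [ 0.33  0.74  1.21 -0.    1.2   1.84] w 66.0 F [-0.2 -0.8 -2. ]
slide [-0.  -2.3 37. ] rot [ 0.001  0.001 -0.002]
```

View pics/i_s.png

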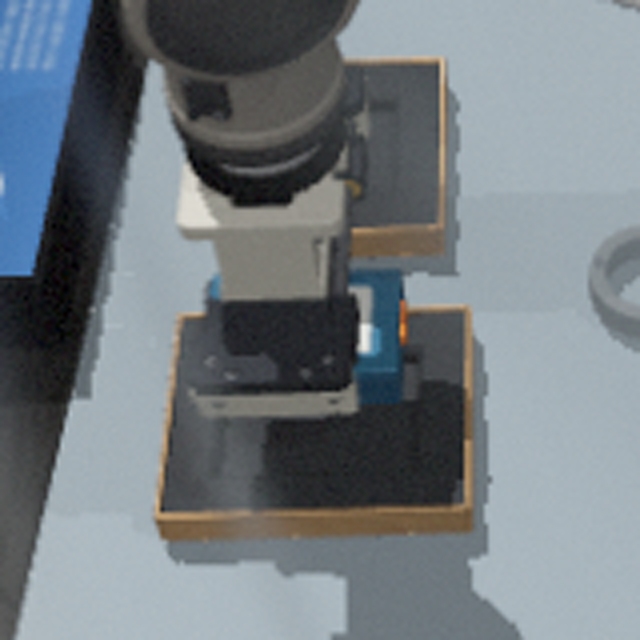

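View pics/i_t.png

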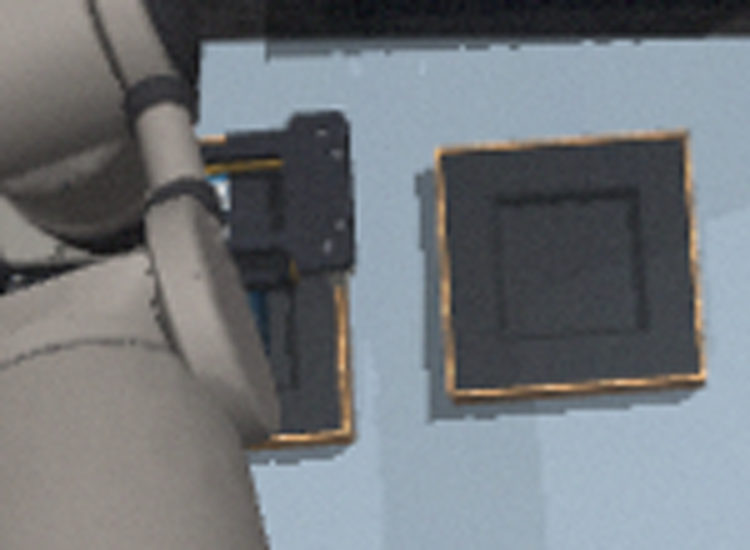

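{"op": "apply_moves", "data": {
  "slide": [
    [0,-2.6,15],
    [0,-2.6,30],
    [0,-2.6,42],
    [0,-2.6,52],
    [0,-2.6,58],
    [0,-2.6,62],
    [0,-2.6,63.5],
    [0,-2.6,63.5]
  ],
  "rotation": [
    [0,0,0],
    [0,0,0],
    [0,0,0],
    [0,0,0],
    [0,0,0],
    [0,0,0],
    [0,0,0],
    [0,0,0]
  ],
  "claw": [60,60,60,60,60,60,60,60]
}}

```text
clock: 12.5
tool_pos: [0.6132, 0.2985, 0.0995]
eef_rot: [-3.139, -0.11, -0.001]
ft_force: [0.2, -0.6, -1.3]
gripper_width: 0.0657
```

```bash
python3 plan.py .6135 .297 .032 -86;python3 - <<'E'
from h import *
for n in("scene",):
    s=snap(n,"j"); crop(s,110,200,270,340,4,"j_s.png")
E
```

```text
clock 12.50 pos [0.6132 0.2985 0.0995] tipz 0.0340 yaw_y -86.0 tilt [ 0.001  0.    -1.   ] q [0.34 0.81 1.26 0.   1.08 1.84] w 65.7 F [ 0.2 -0.6 -1.3]
slide [0.2 1.6 2. ] rot [-0.    -0.001 -0.   ]
```

View pics/j_s.png

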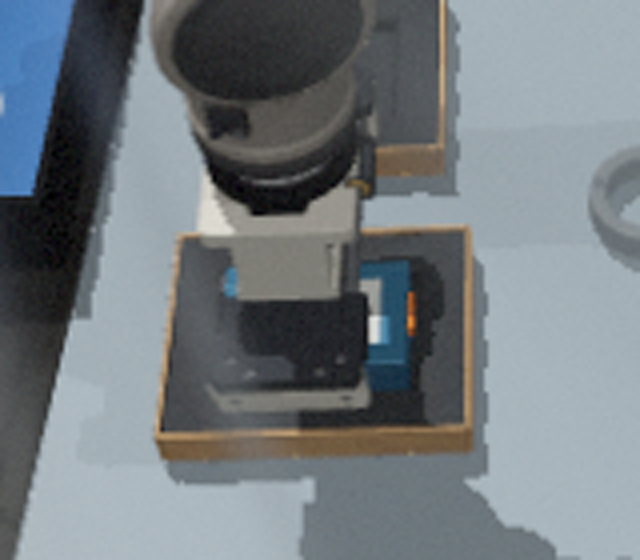

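Descend 2 mm more, release, raise.

{"op": "apply_moves", "data": {
  "slide": [
    [0,1.2,2],
    [0,1.2,2],
    [0,1.2,2],
    [0,1.2,2],
    [0,1.2,2],
    [0,1.2,-40],
    [0,1.2,-80],
    [0,1.2,-100]
  ],
  "rotation": [
    [0,0,0],
    [0,0,0],
    [0,0,0],
    [0,0,0],
    [0,0,0],
    [0,0,0],
    [0,0,0],
    [0,0,0]
  ],
  "claw": [60,60,76,76,76,76,76,76]
}}

```text
clock: 13.55
tool_pos: [0.6138, 0.2976, 0.2022]
eef_rot: [-3.138, -0.11, -0.006]
ft_force: [0.3, 0.1, -0.7]
gripper_width: 0.0758
```

```bash
python3 plan.py .4335 -.064 .1 27
```

```text
clock 13.55 pos [0.6138 0.2976 0.2022] tipz 0.1367 yaw_y -86.0 tilt [ 0.004  0.001 -1.   ] q [0.34 0.7  1.16 0.   1.27 1.84] w 75.8 F [ 0.3  0.1 -0.7]
slide [-205.2  348.2   35.5] rot [ 0.003 -0.004 -1.972]
```

{"op": "apply_moves", "data": {
  "slide": [
    [-50,45,0],
    [-100,90,10],
    [-150,140,20],
    [-205.2,190,35],
    [-205.2,250,35],
    [-205.2,310,35],
    [-205.2,348.2,35],
    [-205.2,348.2,35]
  ],
  "rotation": [
    [0,0,-1.5],
    [0,0,-1.5],
    [0,0,-1.5],
    [0,0,-1.5],
    [0,0,-1.5],
    [0,0,-1.5],
    [0,0,-1.5],
    [0,0,-1.5]
  ],
  "claw": [60,60,60,60,60,60,60,60]
}}

```text
clock: 14.55
tool_pos: [0.4328, -0.0667, 0.1646]
eef_rot: [2.319, 2.117, 0.001]
ft_force: [-0.4, 0.3, -0.7]
gripper_width: 0.06
```

```bash
python3 plan.py .4335 -.0635 .0205 0;python3 - <<'E'
from h import *
for n in("scene","top"):
    s=snap(n,"k"); crop(s,*((110,200,270,340,4,"k_s.png") if n=="scene" else (110,80,260,190,5,"k_t.png")))
    P=cloud(s).reshape(-1,3); im=s["img"].reshape(-1,3).astype(int)
    m=(abs(P[:,0]-.613)<.09)&(abs(P[:,1]-.297)<.07)&(P[:,2]>.0385)&(P[:,2]<.06)
    W=P[m]; r=cv2.minAreaRect((W[:,:2]*1000).astype(np.float32)); print(n,m.sum(),r,np.percentile(W[:,2],[5,50,95]))
    A=np.c_[W[:,:2],np.ones(len(W))]; print(np.linalg.lstsq(A,W[:,2],rcond=None)[0])
E
```

```text
clock 14.55 pos [ 0.4328 -0.0667  0.1646] tipz 0.0991 yaw_y -5.2 tilt [ 0.001 -0.001 -1.   ] q [-0.33  0.35  1.93 -0.    0.86 -0.24] w 60.0 F [-0.4  0.3 -0.7]
slide [ 3.3  0.3 78.6] rot [ 0.001  0.001 -0.091]
scene 1301 ((612.61083984375, 299.17315673828125), (105.84117889404297, 68.39186096191406), 5.146152973175049) [0.04173689 0.04613053 0.0491539 ]
[-0.00331815 -0.02998862  0.05701893]
top 939 ((611.8690795898438, 296.6980895996094), (104.59357452392578, 66.06915283203125), 4.387232780456543) [0.04171092 0.04600166 0.04979834]
[-0.00241841  0.00982014  0.04449782]
```

View pics/k_s.png

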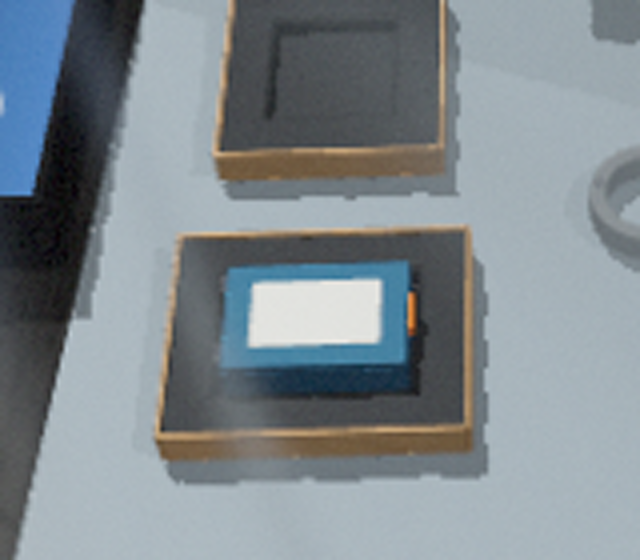

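View pics/k_t.png

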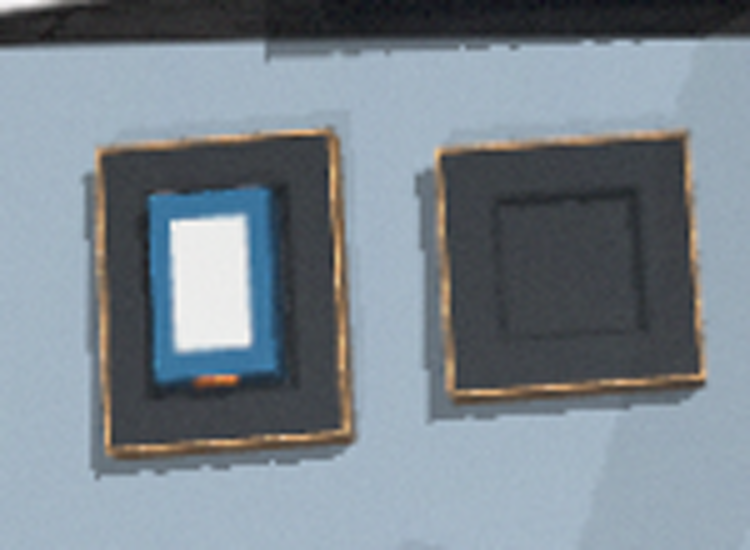

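{"op": "apply_moves", "data": {
  "slide": [
    [3,0.3,20],
    [3,0.3,40],
    [3,0.3,60],
    [3,0.3,60],
    [3,0.3,60]
  ],
  "rotation": [
    [0,0,0],
    [0,0,0],
    [0,0,0],
    [0,0,0],
    [0,0,0]
  ],
  "claw": [60,60,60,60,60]
}}

```text
clock: 15.28
tool_pos: [0.4336, -0.0609, 0.1048]
eef_rot: [2.324, 2.113, 0.001]
ft_force: [0.2, -0.2, 0.9]
gripper_width: 0.0603
```

```bash
python3 plan.py .4335 -.0635 .0205 0;python3 - <<'E'
from h import *
s=snap("scene","l"); crop(s,220,120,320,210,7,"l_s.png")
E
```

```text
clock 15.28 pos [ 0.4336 -0.0609  0.1048] tipz 0.0393 yaw_y -5.5 tilt [ 0.001 -0.    -1.   ] q [-0.32  0.45  1.99  0.    0.7  -0.22] w 60.3 F [ 0.2 -0.2  0.9]
slide [-2.6  0.1 18.8] rot [ 0.001  0.    -0.095]
```

View pics/l_s.png

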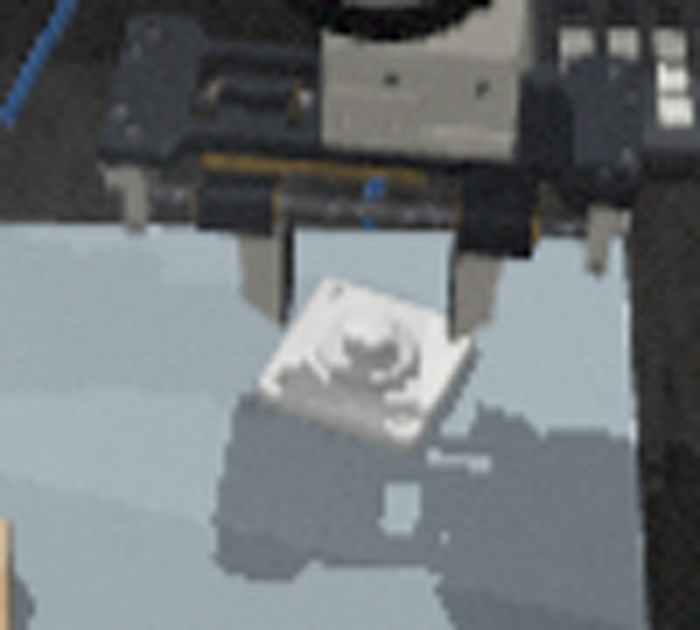

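{"op": "apply_moves", "data": {
  "slide": [
    [-2.3,0,10],
    [-2.3,0,18.5],
    [-2.3,0,18.5],
    [-2.3,0,18.5],
    [-2.3,0,18.5],
    [-2.3,0,18.5],
    [-2.3,0,18.5]
  ],
  "rotation": [
    [0,0,0],
    [0,0,0],
    [0,0,0],
    [0,0,0],
    [0,0,0],
    [0,0,0],
    [0,0,0]
  ],
  "claw": [60,60,30,12,12,12,12],
  "grip_force": 25
}}

```text
clock: 16.2
tool_pos: [0.4331, -0.0637, 0.0858]
eef_rot: [2.324, 2.114, 0.0]
ft_force: [0.7, -0.1, 1.7]
gripper_width: 0.0191
```

```bash
python3 plan.py .4335 -.0635 .0205 0;python3 - <<'E'
from h import *
s=snap("scene","m"); crop(s,220,120,320,210,7,"m_s.png")
E
```

```text
clock 16.20 pos [ 0.4331 -0.0637  0.0858] tipz 0.0203 yaw_y -5.4 tilt [ 0. -0. -1.] q [-0.32  0.49  2.    0.    0.65 -0.23] w 19.1 F [ 0.7 -0.1  1.7]
slide [ 0.2  0.3 -0.2] rot [ 0.     0.    -0.095]
```

View pics/m_s.png

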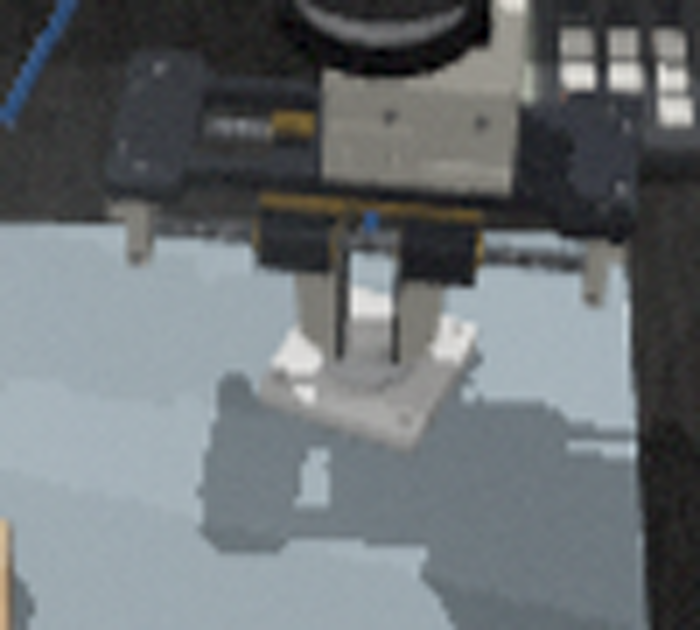

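```bash
python3 plan.py .6262 .1115 .09 21.8
```

```text
clock 16.25 pos [ 0.4331 -0.0637  0.0858] tipz 0.0203 yaw_y -5.4 tilt [ 0. -0. -1.] q [-0.32  0.49  2.    0.    0.65 -0.23] w 18.8 F [0.8 0.3 1.3]
slide [192.6 175.7 -69.6] rot [ 0.     0.    -0.475]
```

{"op": "apply_moves", "data": {
  "slide": [
    [0,0,-35],
    [0,0,-70],
    [40,36,-70],
    [80,73,-70],
    [120,110,-70],
    [160,146,-70],
    [192.6,175.7,-70],
    [192.6,175.7,-70]
  ],
  "rotation": [
    [0,0,0],
    [0,0,0],
    [0,0,-0.12],
    [0,0,-0.24],
    [0,0,-0.36],
    [0,0,-0.475],
    [0,0,-0.475],
    [0,0,-0.475]
  ],
  "claw": [12,12,12,12,12,12,12,12]
}}

```text
clock: 17.25
tool_pos: [0.6272, 0.1136, 0.1548]
eef_rot: [1.758, 2.604, 0.001]
ft_force: [-0.9, -1.1, -1.5]
gripper_width: 0.0186
```

```bash
python3 plan.py .6262 .111 .06 21.8;python3 - <<'E'
from h import *
s=snap("scene","n"); crop(s,130,130,270,260,5,"n_s.png")
s=snap("top","n"); crop(s,170,80,290,190,5,"n_t.png")
E
```

```text
clock 17.25 pos [0.6272 0.1136 0.1548] tipz 0.0893 yaw_y 22.0 tilt [ 0.  0. -1.] q [ 0.06  0.67  1.37  0.    1.1  -0.32] w 18.6 F [-0.9 -1.1 -1.5]
slide [-2.1 -2.  29.3] rot [ 0.001 -0.     0.003]
```

View pics/n_s.png

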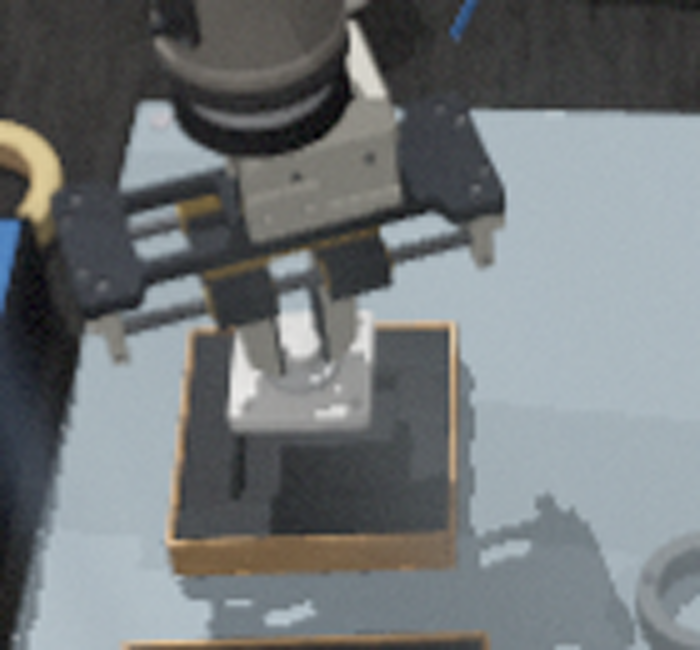

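View pics/n_t.png

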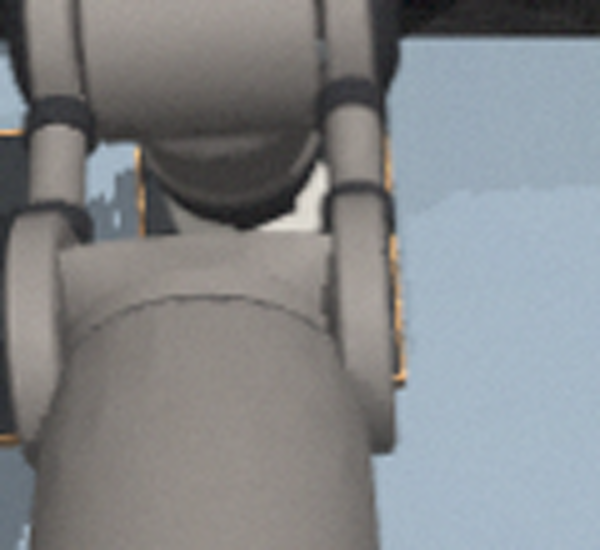

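Run:
```python
from h import *
s=pickle.load(open("scene_n.pkl","rb")); P=cloud(s).reshape(-1,3)
m=(abs(P[:,0]-.627)<.05)&(abs(P[:,1]-.113)<.05)&(P[:,2]>.076)&(P[:,2]<.0865)
W=P[m]; print(m.sum(),cv2.minAreaRect((W[:,:2]*1000).astype(np.float32)),np.median(W[:,2]))
A=np.c_[W[:,:2],np.ones(len(W))]; print(np.linalg.lstsq(A,W[:,2],rcond=None)[0])
```

```text
369 ((627.8172607421875, 115.62677001953125), (66.5468978881836, 69.15509796142578), 3.4355275630950928) 0.08159099887956156
[ 0.0068125  -0.00604055  0.07814631]
```

{"op": "apply_moves", "data": {
  "slide": [
    [-2.2,-2.4,15],
    [-2.2,-2.4,28],
    [-2.2,-2.4,38],
    [-2.2,-2.4,46],
    [-2.2,-2.4,51],
    [-2.2,-2.4,53.5],
    [-2.2,-2.4,54],
    [-2.2,-2.4,54]
  ],
  "rotation": [
    [0,0,0],
    [0,0,0],
    [0,0,0],
    [0,0,0],
    [0,0,0],
    [0,0,0],
    [0,0,0],
    [0,0,0]
  ],
  "claw": [12,12,12,12,12,12,12,12]
}}

```text
clock: 18.35
tool_pos: [0.6249, 0.1086, 0.102]
eef_rot: [1.761, 2.601, 0.001]
ft_force: [-0.2, 0.1, -0.9]
gripper_width: 0.0189
```

```bash
python3 plan.py .6262 .1105 .0345 21.8;python3 - <<'E'
from h import *
s=snap("scene","o"); crop(s,130,150,270,270,5,"o_s.png")
E
```

```text
clock 18.35 pos [0.6249 0.1086 0.102 ] tipz 0.0365 yaw_y 21.8 tilt [ 0.001  0.    -1.   ] q [ 0.05  0.73  1.42  0.    0.99 -0.33] w 18.9 F [-0.2  0.1 -0.9]
slide [1.3 1.9 2. ] rot [0.001 0.    0.   ]
```

View pics/o_s.png

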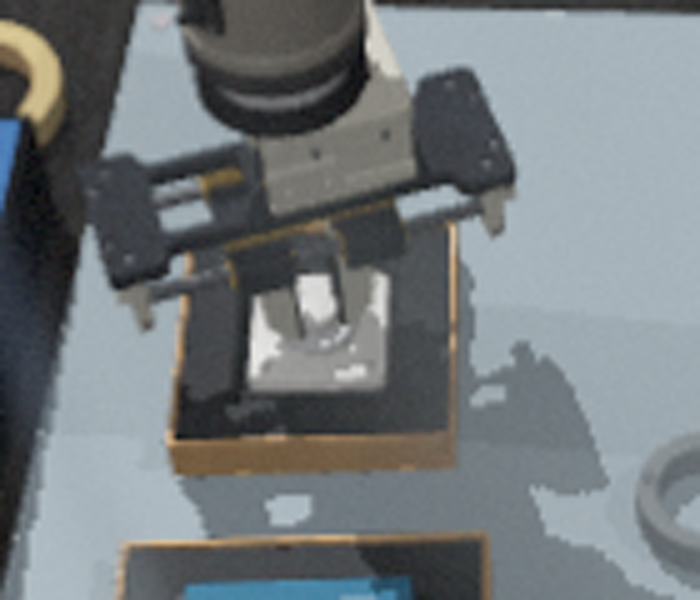

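{"op": "apply_moves", "data": {
  "slide": [
    [1,1.3,1.8],
    [1,1.3,1.8],
    [1,1.3,1.8],
    [1,1.3,1.8],
    [1,1.3,-40],
    [1,1.3,-90],
    [1,1.3,-90]
  ],
  "rotation": [
    [0,0,0],
    [0,0,0],
    [0,0,0],
    [0,0,0],
    [0,0,0],
    [0,0,0],
    [0,0,0]
  ],
  "claw": [12,32,32,32,32,60,91]
}}

```text
clock: 19.27
tool_pos: [0.6276, 0.1101, 0.1966]
eef_rot: [1.757, 2.595, 0.009]
ft_force: [0.2, 0.5, -0.6]
gripper_width: 0.0474
```

```bash
python3 plan.py .4325 .1965 .1 21.8
```

```text
clock 19.27 pos [0.6276 0.1101 0.1966] tipz 0.1311 yaw_y 21.8 tilt [ 0.009  0.001 -1.   ] q [ 0.05  0.62  1.33  0.    1.18 -0.33] w 47.4 F [ 0.2  0.5 -0.6]
slide [ 152.7 -149.3   29.3] rot [0.009 0.003 0.   ]
```

{"op": "apply_moves", "data": {
  "slide": [
    [40,-38,0],
    [80,-76,10],
    [120,-114,20],
    [152.7,-149.3,29],
    [152.7,-149.3,29],
    [152.7,-149.3,29]
  ],
  "rotation": [
    [0,0,0],
    [0,0,0],
    [0,0,0],
    [0,0,0],
    [0,0,0],
    [0,0,0]
  ],
  "claw": [91,91,91,91,91,91]
}}

```text
clock: 20.02
tool_pos: [0.4309, 0.1964, 0.1627]
eef_rot: [1.76, 2.601, 0.001]
ft_force: [0.5, 0.8, -0.0]
gripper_width: 0.0911
```

```bash
python3 plan.py .4325 .1965 .008 21.8;python3 - <<'E'
from h import *
for n in("scene","top"):
    s=snap(n,"p"); crop(s,*((130,150,320,270,4,"p_s.png") if n=="scene" else (170,80,290,190,5,"p_t.png")))
    P=cloud(s).reshape(-1,3)
    m=(abs(P[:,0]-.6262)<.045)&(abs(P[:,1]-.1105)<.045)&(P[:,2]>.036)&(P[:,2]<.06)
    W=P[m]; print(n,"boss",m.sum(),cv2.minEnclosingCircle((W[:,:2]*1000).astype(np.float32)),np.median(W[:,2]))
    im=s["img"].reshape(-1,3).astype(int); Q=onplane(s,np.stack(np.meshgrid(np.arange(512),np.arange(384)),-1).reshape(-1,2),.027)
    m=(abs(Q[:,0]-.6262)<.05)&(abs(Q[:,1]-.1105)<.05)&(im.min(1)>120)
    print(m.sum(),cv2.minAreaRect((Q[m,:2]*1000).astype(np.float32)),np.median(P[m,2]))
E
```

```text
clock 20.02 pos [0.4309 0.1964 0.1627] tipz 0.0972 yaw_y 21.8 tilt [ 0.001  0.    -1.   ] q [ 0.27  0.4   1.84 -0.    0.9  -0.12] w 91.1 F [ 0.5  0.8 -0. ]
slide [-0.5  1.5 89.2] rot [0.001 0.    0.   ]
scene boss 61 ((626.197509765625, 113.11396789550781), 17.611515045166016) 0.04270552448858189
626 ((625.4426879882812, 113.68380737304688), (67.2390365600586, 72.34961700439453), 3.9707462787628174) nan
top boss 54 ((625.0654907226562, 107.49552154541016), 16.54547691345215) 0.04209726626924504
630 ((625.6497192382812, 108.76514434814453), (66.68273162841797, 68.07919311523438), 3.9278454780578613) nan
```

View pics/p_s.png

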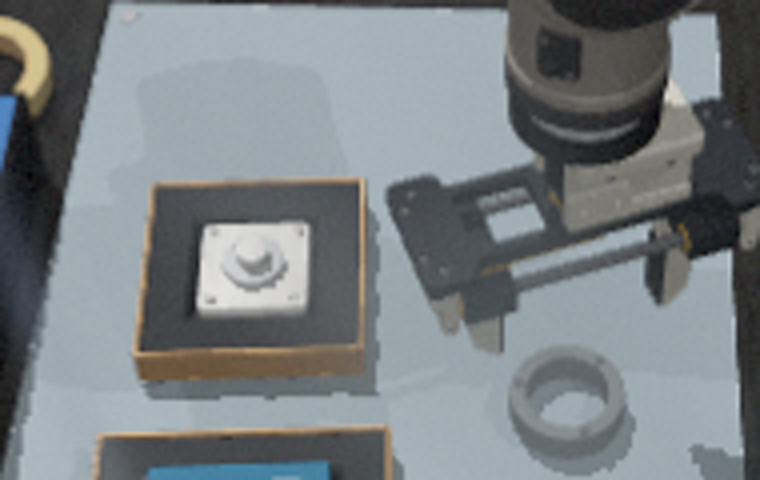

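View pics/p_t.png

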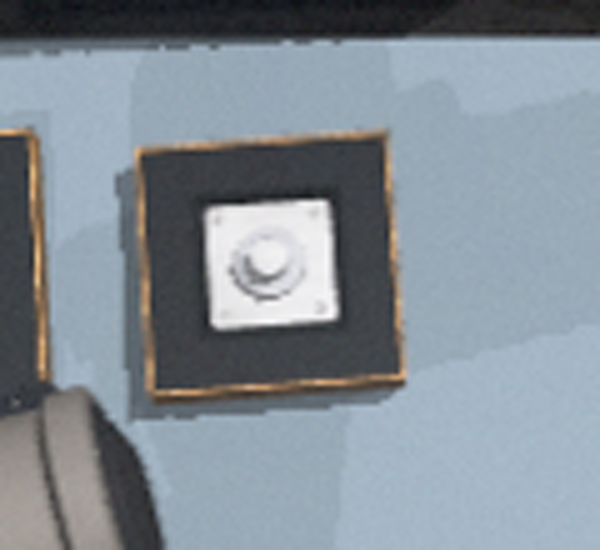

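{"op": "apply_moves", "data": {
  "slide": [
    [-0.5,1.5,40],
    [-0.5,1.5,70],
    [-0.5,1.5,88.5],
    [-0.5,1.5,88.5],
    [-0.5,1.5,88.5],
    [-0.5,1.5,88.5],
    [-0.5,1.5,88.5],
    [-0.5,1.5,88.5]
  ],
  "rotation": [
    [0,0,0],
    [0,0,0],
    [0,0,0],
    [0,0,0],
    [0,0,0],
    [0,0,0],
    [0,0,0],
    [0,0,0]
  ],
  "claw": [91,91,91,91,75,62,62,62],
  "grip_force": 12
}}

```text
clock: 21.12
tool_pos: [0.4323, 0.1965, 0.0748]
eef_rot: [1.761, 2.601, 0.002]
ft_force: [-0.0, 0.1, 4.1]
gripper_width: 0.0668
```

```bash
python3 plan.py .626 .1105 .09 21.8;python3 - <<'E'
from h import *
s=snap("scene","q"); crop(s,210,170,340,300,5,"q_s.png")
E
```

```text
clock 21.12 pos [0.4323 0.1965 0.0748] tipz 0.0093 yaw_y 21.8 tilt [ 0.002  0.    -1.   ] q [ 0.27  0.56  1.91  0.    0.67 -0.12] w 66.8 F [-0.   0.1  4.1]
slide [-151.8  148.1  -80.4] rot [0.002 0.    0.   ]
```

View pics/q_s.png

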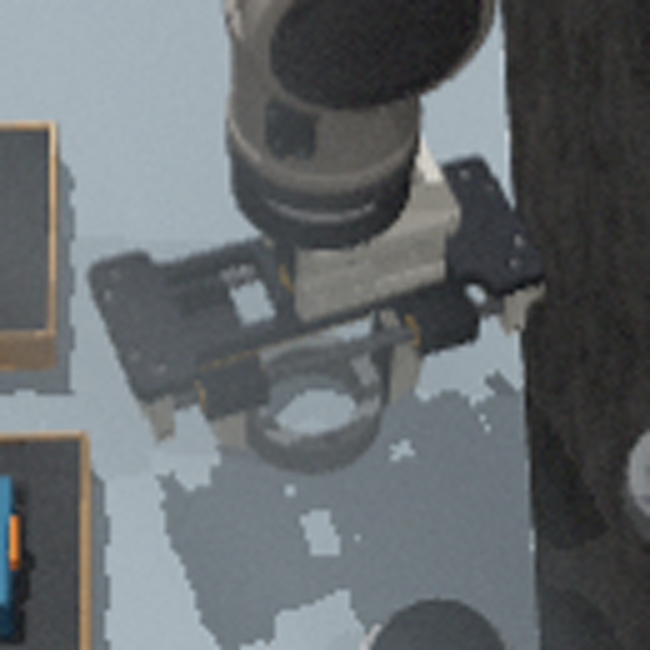

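{"op": "apply_moves", "data": {
  "slide": [
    [0,0,-40],
    [0,0,-80],
    [-40,39,-80],
    [-80,78,-80],
    [-120,117,-80],
    [-151.8,148.1,-80],
    [-151.8,148.1,-80],
    [-151.8,148.1,-80]
  ],
  "rotation": [
    [0,0,0],
    [0,0,0],
    [0,0,0],
    [0,0,0],
    [0,0,0],
    [0,0,0],
    [0,0,0],
    [0,0,0]
  ],
  "claw": [62,62,62,62,62,62,62,62]
}}

```text
clock: 22.18
tool_pos: [0.6246, 0.1107, 0.1535]
eef_rot: [-1.76, -2.6, 0.002]
ft_force: [0.2, 0.4, 0.2]
gripper_width: 0.0672
```

```bash
python3 plan.py .626 .1105 .035 21.8;python3 - <<'E'
from h import *
s=snap("scene","r"); crop(s,130,130,270,270,5,"r_s.png")
P=cloud(s).reshape(-1,3)
m=(abs(P[:,0]-.627)<.05)&(abs(P[:,1]-.113)<.05)&(P[:,2]>.099)&(P[:,2]<.112)
W=P[m]; print(m.sum(),cv2.minEnclosingCircle((W[:,:2]*1000).astype(np.float32)),np.median(W[:,2]))
E
```

```text
clock 22.18 pos [0.6246 0.1107 0.1535] tipz 0.0880 yaw_y 21.8 tilt [-0.002  0.    -1.   ] q [ 0.05  0.67  1.38  0.    1.1  -0.33] w 67.2 F [0.2 0.4 0.2]
slide [-0.7  1.3 53. ] rot [-0.002 -0.001 -0.   ]
302 ((622.655029296875, 121.5925064086914), 49.064414978027344) 0.1028835373064354
```

View pics/r_s.png

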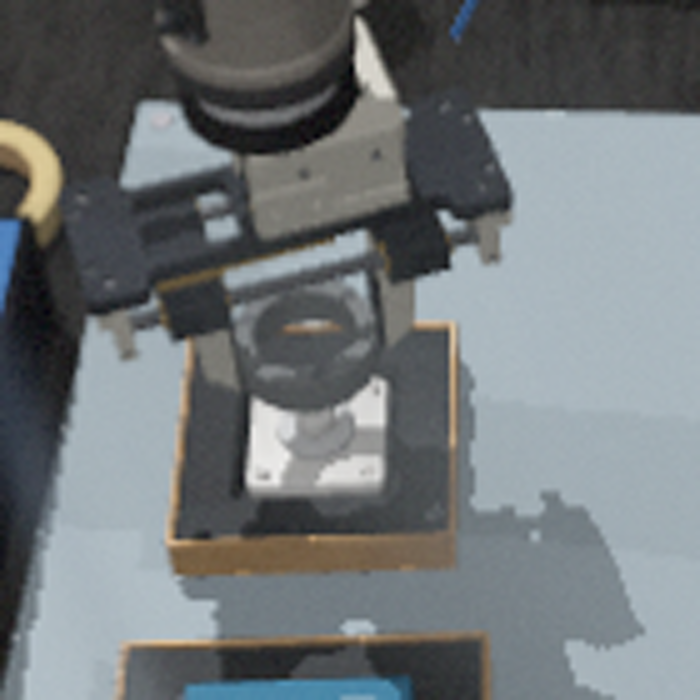

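{"op": "apply_moves", "data": {
  "slide": [
    [-0.7,1,15],
    [-0.7,1,28],
    [-0.7,1,38],
    [-0.7,1,46],
    [-0.7,1,51],
    [-0.7,1,53],
    [-0.7,1,53.5],
    [-0.7,1,53.5]
  ],
  "rotation": [
    [0,0,0],
    [0,0,0],
    [0,0,0],
    [0,0,0],
    [0,0,0],
    [0,0,0],
    [0,0,0],
    [0,0,0]
  ],
  "claw": [62,62,62,62,62,62,62,62]
}}

```text
clock: 23.22
tool_pos: [0.627, 0.1102, 0.101]
eef_rot: [1.761, 2.601, 0.001]
ft_force: [0.5, -0.7, -0.4]
gripper_width: 0.0671
```

```bash
python3 plan.py .626 .1105 .0335 21.8;python3 - <<'E'
from h import *
s=snap("scene","t"); crop(s,130,150,270,270,5,"t_s.png")
E
```

```text
clock 23.23 pos [0.627  0.1102 0.101 ] tipz 0.0355 yaw_y 21.8 tilt [ 0.001  0.    -1.   ] q [ 0.05  0.73  1.41  0.    0.99 -0.33] w 67.1 F [ 0.5 -0.7 -0.4]
slide [ 0.7 -0.8  2. ] rot [ 0.001  0.    -0.   ]
```

View pics/t_s.png

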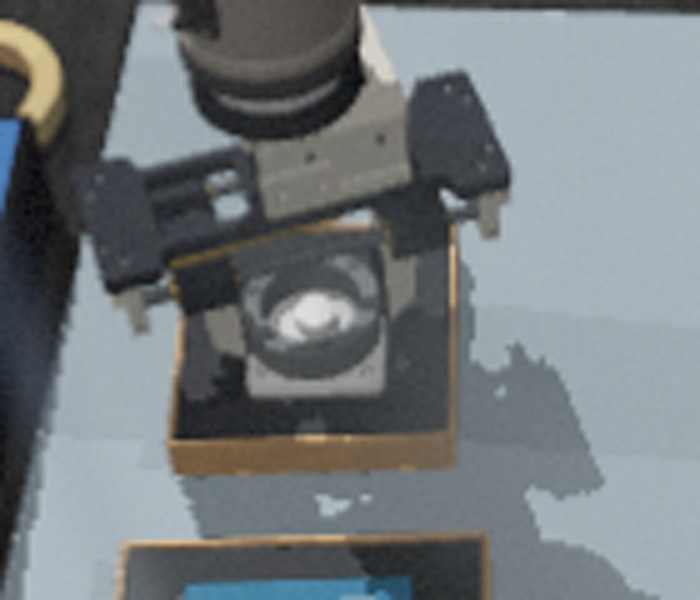

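Centred over the boss. Lower 2 mm, release, retreat.

{"op": "apply_moves", "data": {
  "slide": [
    [0.7,-0.8,2],
    [0.7,-0.8,2],
    [0.7,-0.8,2],
    [0.7,-0.8,2],
    [0.7,-0.8,2],
    [0.7,-0.8,-40],
    [0.7,-0.8,-80],
    [0.7,-0.8,-100]
  ],
  "rotation": [
    [0,0,0],
    [0,0,0],
    [0,0,0],
    [0,0,0],
    [0,0,0],
    [0,0,0],
    [0,0,0],
    [0,0,0]
  ],
  "claw": [62,62,78,78,78,78,80,91]
}}

```text
clock: 24.28
tool_pos: [0.6266, 0.1106, 0.2034]
eef_rot: [1.76, 2.599, 0.004]
ft_force: [1.6, 0.6, -0.6]
gripper_width: 0.0858
```

```bash
python3 plan.py .3775 .344 .11 0
```

```text
clock 24.27 pos [0.6266 0.1106 0.2034] tipz 0.1379 yaw_y 21.8 tilt [ 0.004  0.    -1.   ] q [ 0.05  0.62  1.32  0.    1.2  -0.33] w 85.8 F [ 1.6  0.6 -0.6]
slide [ 309.2 -144.7   27. ] rot [0.004 0.    0.38 ]
```

{"op": "apply_moves", "data": {
  "slide": [
    [55,-26,0],
    [110,-52,0],
    [165,-78,10],
    [220,-104,20],
    [275,-130,27],
    [309,-144.5,27],
    [309,-144.5,27],
    [309,-144.5,27]
  ],
  "rotation": [
    [0,0,0],
    [0,0,0],
    [0,0,0],
    [0,0,0],
    [0,0,0],
    [0,0,0],
    [0,0,0],
    [0,0,0]
  ],
  "claw": [91,91,91,91,91,91,91,91]
}}

```text
clock: 25.28
tool_pos: [0.3774, 0.3436, 0.1738]
eef_rot: [1.761, 2.601, 0.001]
ft_force: [-0.4, -0.5, -0.9]
gripper_width: 0.0913
```

```bash
python3 plan.py .3775 .3435 .031 21.8;python3 - <<'E'
from h import *
for n in("scene","top"):
    s=snap(n,"u"); crop(s,*((130,170,320,350,3,"u_s.png") if n=="scene" else (70,80,290,250,3,"u_t.png")))
    P=cloud(s).reshape(-1,3)
    m=(abs(P[:,0]-.6262)<.045)&(abs(P[:,1]-.1105)<.045)&(P[:,2]>.0445)&(P[:,2]<.06)
    W=P[m]; print(n,"ring",m.sum(),cv2.minEnclosingCircle((W[:,:2]*1000).astype(np.float32)),np.median(W[:,2]))
E
```

```text
clock 25.27 pos [0.3774 0.3436 0.1738] tipz 0.1083 yaw_y 21.8 tilt [ 0.001  0.    -1.   ] q [ 0.59  0.45  1.73 -0.    0.97  0.21] w 91.3 F [-0.4 -0.5 -0.9]
slide [-0.1 -0.  77.3] rot [0.001 0.    0.   ]
scene ring 285 ((626.1005249023438, 111.11540985107422), 35.30516052246094) 0.04825024880543105
top ring 262 ((625.446044921875, 109.44752502441406), 34.4265251159668) 0.048011227612039575
```

View pics/u_s.png

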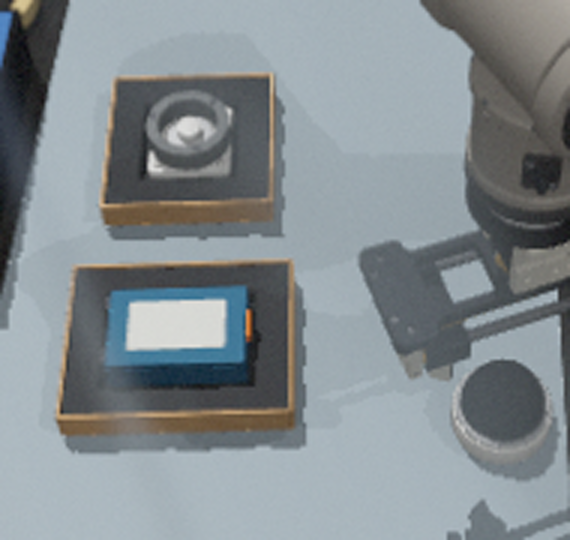

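View pics/u_t.png

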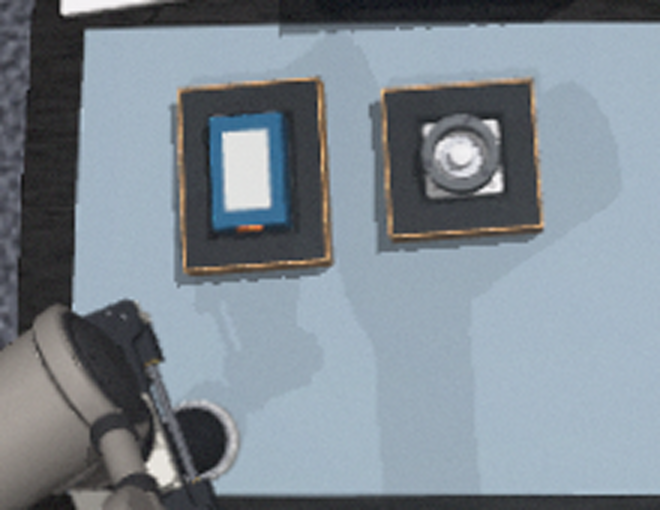

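{"op": "apply_moves", "data": {
  "slide": [
    [0,0,30],
    [0,0,55],
    [0,0,72],
    [0,0,78.5],
    [0,0,78.5],
    [0,0,78.5],
    [0,0,78.5],
    [0,0,78.5]
  ],
  "rotation": [
    [0,0,0],
    [0,0,0],
    [0,0,0],
    [0,0,0],
    [0,0,0],
    [0,0,0],
    [0,0,0],
    [0,0,0]
  ],
  "claw": [91,91,91,91,75,55,50,50],
  "grip_force": 15
}}

```text
clock: 26.38
tool_pos: [0.377, 0.3439, 0.0956]
eef_rot: [1.761, 2.601, 0.001]
ft_force: [0.5, 0.2, 0.1]
gripper_width: 0.0565
```

```bash
python3 plan.py .626 .1105 .12 21.8;python3 - <<'E'
from h import *
s=snap("scene","v"); crop(s,220,220,360,350,5,"v_s.png")
E
```

```text
clock 26.38 pos [0.377  0.3439 0.0956] tipz 0.0301 yaw_y 21.8 tilt [ 0.001  0.    -1.   ] q [0.59 0.56 1.8  0.   0.78 0.21] w 56.5 F [0.5 0.2 0.1]
slide [-309.1  144.5  -89.9] rot [ 0.001 -0.     0.   ]
```

View pics/v_s.png

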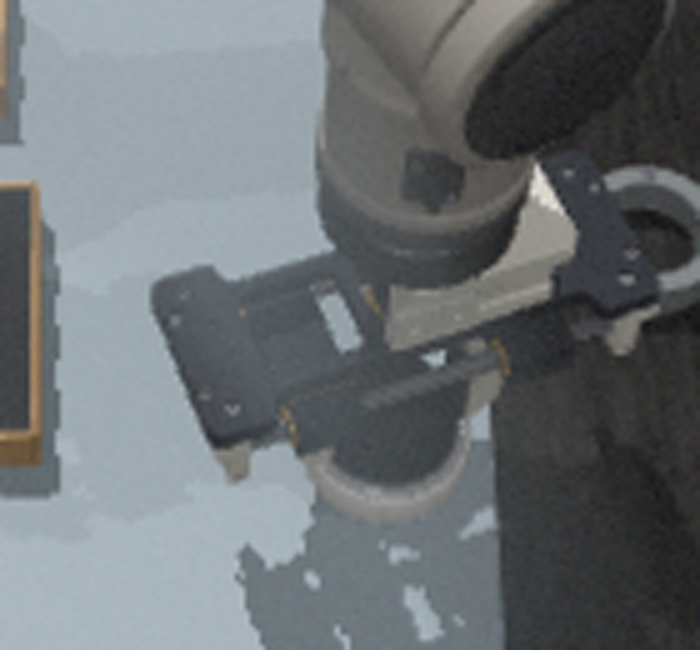

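{"op": "apply_moves", "data": {
  "slide": [
    [0,0,0],
    [0,0,0],
    [0,0,0],
    [0,0,-8],
    [0,0,-15],
    [0,0,-15]
  ],
  "rotation": [
    [0,0,0],
    [0,0,0],
    [0,0,0],
    [0,0,0],
    [0,0,0],
    [0,0,0]
  ],
  "claw": [50,50,50,50,50,50],
  "grip_force": 22
}}

```text
clock: 27.18
tool_pos: [0.3772, 0.3439, 0.1108]
eef_rot: [1.761, 2.601, 0.002]
ft_force: [0.1, -0.0, -1.9]
gripper_width: 0.0563
```

```bash
python3 plan.py .626 .1105 .12 21.8;python3 - <<'E'
from h import *
s=snap("scene","w"); crop(s,220,220,360,350,5,"w_s.png")
E
```

```text
clock 27.18 pos [0.3772 0.3439 0.1108] tipz 0.0453 yaw_y 21.8 tilt [ 0.001  0.001 -1.   ] q [ 0.59  0.54  1.79 -0.    0.81  0.21] w 56.3 F [ 0.1 -0.  -1.9]
slide [-309.1  144.4  -74.6] rot [ 0.001 -0.     0.   ]
```

View pics/w_s.png

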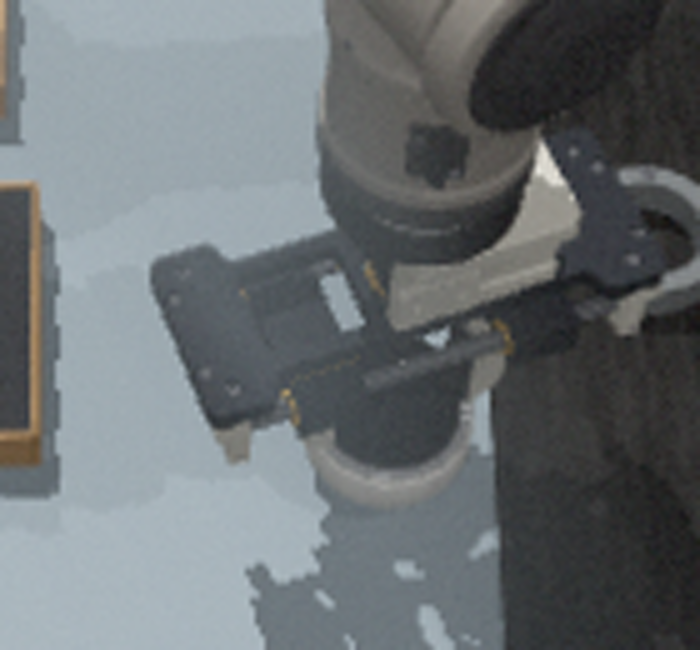

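{"op": "apply_moves", "data": {
  "slide": [
    [0,0,-35],
    [-20,10,-70],
    [-65,30,-75],
    [-110,51,-75],
    [-155,72,-75],
    [-200,93,-75],
    [-245,114,-75],
    [-285,133,-75]
  ],
  "rotation": [
    [0,0,0],
    [0,0,0],
    [0,0,0],
    [0,0,0],
    [0,0,0],
    [0,0,0],
    [0,0,0],
    [0,0,0]
  ],
  "claw": [50,50,50,50,50,50,50,50]
}}

```text
clock: 28.22
tool_pos: [0.6072, 0.127, 0.1847]
eef_rot: [-1.762, -2.6, 0.001]
ft_force: [1.4, 0.5, -0.9]
gripper_width: 0.0563
```

{"op": "apply_moves", "data": {
  "slide": [
    [-23,11,0],
    [-23,11,0],
    [-23,11,0]
  ],
  "rotation": [
    [0,0,0],
    [0,0,0],
    [0,0,0]
  ],
  "claw": [50,50,50]
}}

```text
clock: 28.6
tool_pos: [0.6242, 0.1118, 0.1847]
eef_rot: [-1.76, -2.6, 0.001]
ft_force: [-0.5, 0.7, -2.1]
gripper_width: 0.0565
```

```bash
python3 plan.py .6258 .1103 .076 21.8;python3 - <<'E'
from h import *
s=snap("scene","x"); crop(s,130,120,270,270,4,"x_s.png")
E
```

```text
clock 28.60 pos [0.6242 0.1118 0.1847] tipz 0.1192 yaw_y 21.8 tilt [-0.002  0.    -1.   ] q [ 0.06  0.63  1.34  0.    1.16 -0.32] w 56.5 F [-0.5  0.7 -2.1]
slide [-2.   1.  43.2] rot [-0.001 -0.001  0.   ]
```

View pics/x_s.png

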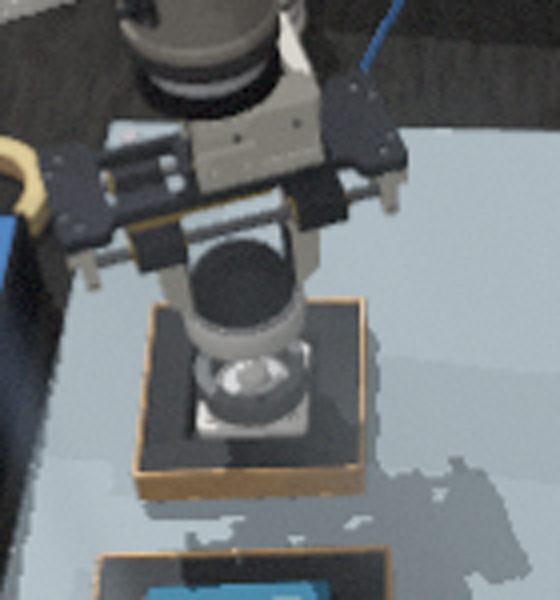

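{"op": "apply_moves", "data": {
  "slide": [
    [-1.5,0.8,12],
    [-1.5,0.8,23],
    [-1.5,0.8,31],
    [-1.5,0.8,37],
    [-1.5,0.8,40],
    [-1.5,0.8,41],
    [-1.5,0.8,41],
    [-1.5,0.8,41]
  ],
  "rotation": [
    [0,0,0],
    [0,0,0],
    [0,0,0],
    [0,0,0],
    [0,0,0],
    [0,0,0],
    [0,0,0],
    [0,0,0]
  ],
  "claw": [50,50,50,50,50,50,50,50]
}}

```text
clock: 29.65
tool_pos: [0.6265, 0.1101, 0.1445]
eef_rot: [1.761, 2.601, 0.001]
ft_force: [-0.2, 0.2, -1.3]
gripper_width: 0.0566
```

```bash
python3 plan.py .6258 .1103 .076 21.8;python3 - <<'E'
from h import *
s=snap("scene","y"); crop(s,130,120,270,270,4,"y_s.png")
E
```

```text
clock 29.65 pos [0.6265 0.1101 0.1445] tipz 0.0790 yaw_y 21.8 tilt [ 0.001  0.    -1.   ] q [ 0.05  0.68  1.38  0.    1.08 -0.33] w 56.6 F [-0.2  0.2 -1.3]
slide [ 0.4 -0.6  3. ] rot [ 0.001  0.    -0.   ]
```

View pics/y_s.png

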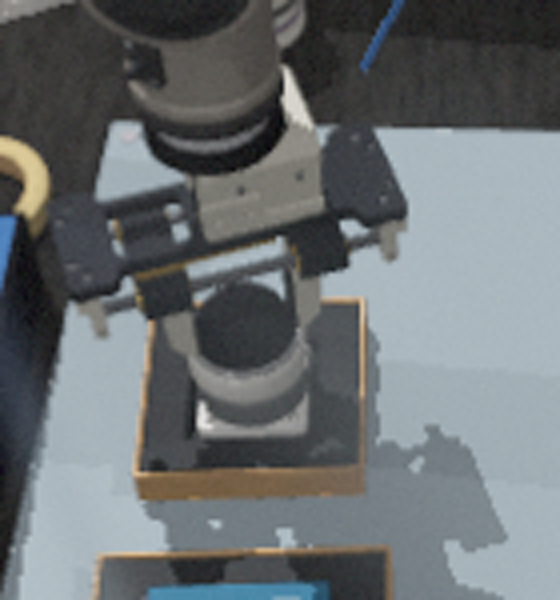

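{"op": "apply_moves", "data": {
  "slide": [
    [0.4,-0.5,1.5],
    [0.4,-0.5,2.5],
    [0.4,-0.5,3],
    [0.4,-0.5,3],
    [0.4,-0.5,3]
  ],
  "rotation": [
    [0,0,0],
    [0,0,0],
    [0,0,0],
    [0,0,0],
    [0,0,0]
  ],
  "claw": [50,50,50,50,50]
}}

```text
clock: 30.32
tool_pos: [0.6257, 0.1104, 0.1414]
eef_rot: [-1.761, -2.601, -0.0]
ft_force: [-1.7, 0.1, 2.9]
gripper_width: 0.0566
```

Contact (+2.9 N, earlier −1.6). Release and rise.

{"op": "apply_moves", "data": {
  "slide": [
    [0,0,0],
    [0,0,0],
    [0,0,0],
    [0,0,-25],
    [0,0,-60],
    [0,0,-110],
    [0,0,-110]
  ],
  "rotation": [
    [0,0,0],
    [0,0,0],
    [0,0,0],
    [0,0,0],
    [0,0,0],
    [0,0,0],
    [0,0,0]
  ],
  "claw": [62,75,80,82,85,90,90]
}}

```text
clock: 31.2
tool_pos: [0.6275, 0.1105, 0.256]
eef_rot: [1.757, 2.595, 0.009]
ft_force: [-0.9, -0.6, -0.0]
gripper_width: 0.0898
```

{"op": "apply_moves", "data": {
  "slide": [
    [60,-30,0],
    [110,-60,0],
    [160,-90,0],
    [200,-110,0],
    [200,-110,0]
  ],
  "rotation": [
    [0,0,0],
    [0,0,0],
    [0,0,0],
    [0,0,0],
    [0,0,0]
  ],
  "claw": [90,90,90,90,90]
}}

```text
clock: 31.82
tool_pos: [0.4469, 0.2568, 0.2507]
eef_rot: [-1.756, -2.604, 0.002]
ft_force: [0.2, -0.1, -0.6]
gripper_width: 0.0899
```

Run:
```python
from h import *
for n in("scene","top"):
    s=snap(n,"z"); crop(s,*((110,100,310,340,2.5,"z_s.png") if n=="scene" else (100,80,290,220,4,"z_t.png")))
    P=cloud(s).reshape(-1,3)
    for nm,z0,z1 in(("foot",.067,.0725),("dome",.078,.11),("camtop",.098,.115)):
        m=(abs(P[:,0]-.6262)<.05)&(abs(P[:,1]-.1105)<.05)&(P[:,2]>z0)&(P[:,2]<z1)
        W=P[m]; print(n,nm,m.sum(),cv2.minEnclosingCircle((W[:,:2]*1000).astype(np.float32)),W[:,2].max(),np.median(W[:,2]))
    m=(abs(P[:,0]-.613)<.09)&(abs(P[:,1]-.297)<.07)&(P[:,2]>.0385)&(P[:,2]<.06)
    W=P[m]; print("case",cv2.minAreaRect((W[:,:2]*1000).astype(np.float32)),np.median(W[:,2]))
```

```text
scene foot 86 ((625.4842529296875, 113.16363525390625), 35.54808807373047) 0.07242237741572499 0.06971439220648001
scene dome 419 ((625.3301391601562, 115.1168441772461), 31.525548934936523) 0.10419845090971103 0.09365222577846732
scene camtop 114 ((627.1939086914062, 112.73634338378906), 19.70526695251465) 0.10419845090971103 0.10076836883806822
case ((613.4860229492188, 299.374755859375), (104.52068328857422, 68.4503173828125), 5.5288190841674805) 0.046217093944888155
top foot 84 ((625.58837890625, 110.32113647460938), 36.06797409057617) 0.07249239723792189 0.07060307906839813
top dome 406 ((625.474853515625, 109.75284576416016), 29.890085220336914) 0.10563888018677625 0.09488154262240134
top camtop 119 ((625.2666015625, 107.74868774414062), 19.48540687561035) 0.10563888018677625 0.10061814930253066
case ((611.77001953125, 296.5164489746094), (105.47924041748047, 65.28296661376953), 5.1281538009643555) 0.045946195401135315
```

View pics/z_s.png

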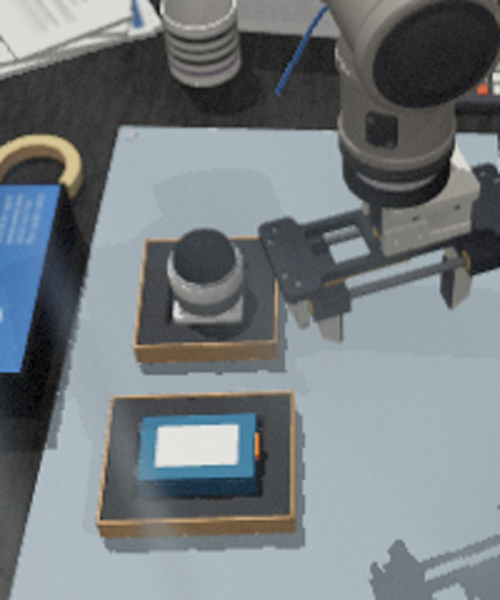

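View pics/z_t.png

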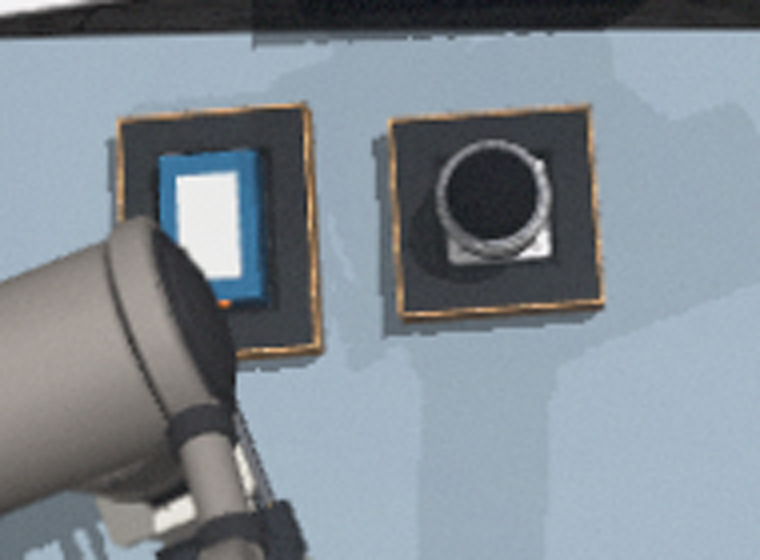

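{"op": "apply_moves", "data": {
  "slide": [
    [0,0,0],
    [0,0,0]
  ],
  "rotation": [
    [0,0,0],
    [0,0,0]
  ],
  "claw": [90,90]
}}

```text
clock: 32.17
tool_pos: [0.4501, 0.2544, 0.2509]
eef_rot: [-1.763, -2.6, 0.0]
ft_force: [-0.1, -0.2, 0.3]
gripper_width: 0.0904
```

Run:
```python
from rig import *
print(close_job())
```

```text
the job is handed in; nothing more can be done
None
```

The camera kit is packed and the job is handed in, at about 32 s on the clock. I put the USB stick in the case, pushed the lid shut, and laid the closed case in the accessory tray. The mount plate, grey ring and dome camera are stacked in the camera tray's recess.

Last checks, from depth readings in both views:

| Item | Height check | Position check |
|---|---|---|
| Case | top at about 46 mm (46.5 expected) | 2–3 mm at most from the recess centre |
| Mount plate | top of boss at about 42.5 mm (43 expected) | within about 3 mm of the recess centre |
| Ring | top at about 48 mm (49 expected) | about 1 mm off the mount's axis |
| Camera | foot top at about 70–71 mm (71 expected), dome top at about 104–105 mm (103 expected) | about 1–2 mm off the ring's axis |

- **Disagreement between views:** the two cameras differ by 2–5 mm in y, so I used their average. That stays within the tolerances.
- **Stick:** I saw it flat inside the case before closing the lid, and could not see it afterwards.
- **Mug and calculator:** I kept the arm clear of both and saw no contact, but did not measure their positions again at the end.

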